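Load the jam rings for drying and post the marking tile

ROBOT

A 6-joint arm with a two-finger parallel gripper is mounted at the origin on the work surface. World frame = base frame: x ahead of the robot, y to its left, z up, the work surface at z = 0. Lengths are in m, angles in rad, forces in N, time in s.
With the tool pointing down it reaches from about 0.325 to 0.9 m from the base axis. Payload 6.1 kg.
Tool frame: the origin (TCP) lies between the finger pads; the fingertips stand 14 mm ahead of it and the grasp point (between the pads) lies 5 mm behind it; y points along the fingers, z is the direction in which the jaws open and shut, and the axes are right-handed (so a half turn about y gives the same grasp; the last joint's range is limited). The gripper opens to 85 mm and grips with 20 to 120 N. Pads are 22 mm wide; open, the fingers measure 114 mm over their backs; the gripper's body (76 mm by 85 mm) begins 54 mm behind the grasp point. The pads swing forward as they close: fully open they stand 13 mm farther back than shut.
Start: joints at [1.18, 0.22, 1.526, -0, 1.395, -0.126], TCP at [0.164, 0.603, 0.245] pointing down, gripper open.
Joint ranges: [-2.98, 2.98], [-0.91, 2.08], [0.09, 2.57], [-1.24, 4.39], [0.2, 2.65], [-2.68, 2.68]. Speed limits (rad/s): [2.57, 2.57, 3.01, 3.14, 3.14, 3.14].

INTERFACE

Orientations are given as a unit quaternion [x, y, z, w].
In Python, from cell import manip, imaging, ticket, finder gives the robot as it stands. The module is installed in compiled form; this text tells all that it offers.
- The arm moves only by the shell command python3 -m inch 'ROWS'. ROWS is JSON, a list of rows, each a list of 3 entries, a list of its own where there are three numbers: the opening, from 0 (shut) to 1 (fully open), then the shift along the tool's x, y, z in mm, then the turn, a rotation vector about the tool's x, y, z in degrees. In form: [[hand, [tx, ty, tz], [ax, ay, az]], ...]. A call has exactly 8 rows; each row shifts and turns the commanded pose from where the row before left it, along the tool's axes as they then stand; what a row does not reach is not made up. A row lasts 1/12 s, in which the tool goes at most 41.7 mm and 7.16 degrees, less where a joint would pass 70% of its speed; a pose out of reach is approached as far as the arm can. A call with a gripper value outside its range is refused whole. The fingers move at their own pace and stop on an object; the grip force is fixed at half the most. Time passes only in rows, so rows that do not move let the fingers close, or fill a call up. It gives the time, the measured TCP pose, the force and the opening at its end, in the units of the state.
- manip.read_state(): the state, without advancing time (a new reading comes with each control period).
- imaging.capture(name): name is "scene" or "side" or "wrist"; returns (picture, depth): 384x512x3 uint8, blue, green, red; 384x512 float32, m along the optical axis (not along the pixel's ray), 0 where there is no reading.
- imaging.camera_info(name): a dict with "mtx" (3x3 intrinsics, pixels), "dist_coeffs" ([k1, k2, p1, p2, k3] as OpenCV has them; the pictures are not rectified), "pose" (4x4, takes a point from camera to world coordinates); the wrist camera has in their place "mount" (4x4, takes a point from camera to tool coordinates, whose origin is the TCP and whose axes are the tool frame's). Camera axes: x right, y up, looking along -z (the intrinsics and any distortion apply to the point x, -y, -z); pixel columns grow to the right and rows downward; lengths in m; the calibration is good to about 2 mm. A picture is of the moment at which its call begins: read the wrist's pose just before it. camera_info takes no time and is no camera call.
- ticket.close_job(): hands the job in, once; it reports no verdict.
Trained networks look in the newest picture that a camera, given by its name, has taken for a name from the list of things; names that differ only in an ending like _2 or _b are one class to them, and where a whole thing is asked for, a point or a joint stands for the part that bears it (a point fixed in the world has none). Each returns a list of dicts, best first, with "conf" (0 to 1); they miss things now and then, are a little off and sometimes report something else, mostly with a low value. They report only what shows in the picture. A call takes as long as a camera call. They do not tell look-alikes from the thing itself.
- finder.recognise(camera, name): "xyz" ([x, y, z] in m, in world coordinates, good to about 4 mm: the middle of the surface that is visible of it).
- finder.masks_of(camera, name): "mask" (384x512 bool, what is visible of it).
- finder.mark_of(camera, name): "xyz" ([x, y, z] in m, in world coordinates, good to about 4 mm: a listed point, or the origin of a listed thing).
The state is a dict: "time_s": time; "joint_positions": joint angles; "dq": joint speeds; "tau": joint torques, N m; "tcp_pos": TCP position; "tool_rot": TCP orientation; "wrist_force": force on the tool from outside, world axes, zero at the start; "wrist_torque": the same for the moment, N m; "finger_gap": opening from 0.0 (shut) to 1.0 (fully open).
Only numpy, scipy, OpenCV 4.12 (cv2) and the standard library are available. Lean on these libraries where they do the work, as an engineer would, in place of code of your own. Each camera call takes 0.05 s, during which the arm holds its last target.

TASK

Take every wooden jam ring that hangs on the peg stand off its peg and stand it on edge in the cradle tray, one ring to a slot, then slide the loaded tray fully home into the drying cabinet. Once the load is in, take the white marking tile off its peg and stand it on the ledge of the sloped rest, hole end up and square to it, leaning back against the backstop. Leave the chuck, jam chuck, lid and marking block where they are.

Things in the scene. Friction and masses are not known exactly. Their poses are not given: they have to be found in the camera images.
- stand: Dark wooden peg stand, fixed, 480 mm wide along its y. Origin on the bench below the line on which things hang (x = 0). Five pegs point along its -x at y = -176, -88, 0, 88, 176 mm. Behind the pegs a wooden bar (x = 38 to 58 mm) is 116 mm high, its end posts 124 mm. Which peg holds what differs; some are empty.
- stand_peg (a point): Point on top of the stand's middle peg where a thing hangs, 120 mm above the bench. Each peg is a level steel rod 10 mm thick, ending 42 mm out (stand's -x) from this point in a tip turned up 8 mm above the peg's top; lift the thing over the tip to take it off.
- ring1_c (a point): Cherry jam ring (one of up to four alike, may be absent), loose: 80 mm outside, bore 44 mm, 18 mm thick, about 50 g, axis along this frame's x. Point: its centre. At the start it hangs upright on a peg through its bore, axis along the peg, centre 98 mm and top rim 138 mm above the bench.
- ring2_c (a point): Cherry jam ring (one of up to four alike, may be absent), loose: 80 mm outside, bore 44 mm, 18 mm thick, about 50 g, axis along this frame's x. Point: its centre. At the start it hangs upright on a peg through its bore, axis along the peg, centre 98 mm and top rim 138 mm above the bench.
- ring3_c (a point): Cherry jam ring (one of up to four alike, may be absent), loose: 80 mm outside, bore 44 mm, 18 mm thick, about 50 g, axis along this frame's x. Point: its centre. At the start it hangs upright on a peg through its bore, axis along the peg, centre 98 mm and top rim 138 mm above the bench.
- ring4_c (a point): Cherry jam ring (one of up to four alike, may be absent), loose: 80 mm outside, bore 44 mm, 18 mm thick, about 50 g, axis along this frame's x. Point: its centre. At the start it hangs upright on a peg through its bore, axis along the peg, centre 98 mm and top rim 138 mm above the bench.
- tile_c (a point): White ceramic marking tile, loose: 90 mm wide (y), 120 mm tall (z), 8 mm thick (x), about 160 g. Point: its centre. A 34 mm square hole, mid-width, lies 18 to 52 mm below the top edge. At the start it hangs by this hole on one of the pegs, top edge 138 mm and centre 78 mm above the bench.
- tile_foot (a point): The middle of the marking tile's bottom edge (60 mm below its centre along its own z).
- tray_c (a point): Wooden cradle tray, loose, about 500 g: 110 mm deep (x) by 200 mm wide (y). Point: on its middle, 25 mm above its underside. It has four slots for rings at y = -66, -22, 22 and 66 mm, and a handle on its -x side, away from the cabinet. It slides on the bare bench.
- tray_slot (a point): Where the centre of a ring sits when down in the tray's third slot (tray y = 22 mm), 53 mm above the underside (ring's top rim at 93 mm). A ring stands on edge across two round rails, axis along the tray's y. Slots are 26 mm wide at the bottom and 32 mm at the top, between combs 46 mm high over the underside.
- tray_grip (a point): Gripping point of the tray's handle: tray x = -105 mm, 34 mm above its underside. The handle is a dark upright bar along the tray's x from x = -55 to -128 mm, 16 mm thick (y), from 4 to 48 mm above the underside.
- cabinet: Low plywood drying cabinet, slatted roof (top at 129 mm), fixed. Origin on the bench in the middle of its mouth, which faces its -x; x points inward. Opening 212 mm wide (y), 115 mm high, 105 mm deep to the back wall, no floor: the tray slides in on the bench. Two flared guides, 40 mm high, reach 26 mm out from the mouth's sides.
- cabinet_home (a point): Where the tray's middle point (point tray_c) is when the tray is fully home against the back wall: cabinet x = 50 mm. The tray's front edge then stands 5 mm out of the mouth, and the handle is outside.
- rest: Small dark wooden tile rest, fixed. Origin on the bench below the foot of its sloped face. On a base 10 mm thick (x -35 to 75 mm), 120 mm wide, a flat backstop 110 mm wide (y) rises from x = 0 and leans back towards +x, 18 degrees (0.314 rad) from upright, 75 mm long up the slope (81 mm high).
- rest_ledge (a point): Middle of the rest's ledge, on the base's top (10 mm above the bench), for the tile's bottom edge: 18 mm wide, from the backstop's foot (rest x = 0) to a lip 8 mm high at rest x = -18 to -24 mm.
- chuck_c (a point): Steel lathe chuck, 96 mm across, 62 mm high; bystander. Point: its centre.
- jamchuck_c (a point): Cherry jam chuck, 104 mm across, 60 mm high; bystander. Point: its centre.
- lid_c (a point): Rough zelkova lid, 116 mm across, 32 mm high; bystander. Point: its centre.
- block_c (a point): White ceramic marking block 65 x 45 x 30 mm; bystander. Point: its centre.
Things that resemble listed ones, but are neither listed nor needed, are in the scene too. What is shaped like the part that bears ring4_c but blue or purple is not meant. Of the things like the part that bears tile_c, leave any that is purple; of the rest the smaller one is meant.

How it is judged:
On the way, in this order (a step that is already met when the one before it is completed fails the run):
1. every ring stands in a slot of the tray (x of ring1_c in the frame of tray_c between -0.015 and 0.015 m and y of ring1_c in the frame of tray_c between -0.085 and 0.085 m and z of ring1_c in the frame of tray_c between 0.018 and 0.037 m and angle between the x axis of each of ring1_c, ring2_c, ring3_c, ring4_c and the y axis of tray_c, either way round below 0.42 rad and x of ring2_c in the frame of tray_c between -0.015 and 0.015 m and y of ring2_c in the frame of tray_c between -0.085 and 0.085 m and z of ring2_c in the frame of tray_c between 0.018 and 0.037 m and x of ring3_c in the frame of tray_c between -0.015 and 0.015 m and y of ring3_c in the frame of tray_c between -0.085 and 0.085 m and z of ring3_c in the frame of tray_c between 0.018 and 0.037 m and x of ring4_c in the frame of tray_c between -0.015 and 0.015 m and y of ring4_c in the frame of tray_c between -0.085 and 0.085 m and z of ring4_c in the frame of tray_c between 0.018 and 0.037 m), for 0.2 s.
2. the loaded tray is fully home in the cabinet (all of step 1 and x of tray_c in the frame of cabinet between 0.041 and 0.065 m and y of tray_c in the frame of cabinet between -0.012 and 0.012 m and angle between the x axis of tray_c and the x axis of cabinet, either way round below 0.08 rad and z of tray_c in the frame of cabinet between 0.018 and 0.032 m), for 0.2 s.
3. the tile leans on the rest (x of tile_foot in the frame of rest between -0.022 and 0.008 m and y of tile_foot in the frame of rest between -0.035 and 0.035 m and z of tile_foot in the frame of rest between 0.004 and 0.018 m and angle between tile_c's own z axis and vertical between 0.17 and 0.6 rad and angle between the y axis of tile_c and the y axis of rest, either way round below 0.25 rad and x of tile_c in the frame of rest above 0 m), for 0.2 s.
At the end, for the whole second after the job is handed in: Rings on edge in slots (15 mm off tray mid-line, axis 24 deg); tray within 9 mm of fully home, square to 5 deg; tile foot on the ledge, hole end up, within 35 mm of the middle, square to 14 deg, leaning back 10 to 34 deg (all of step 2 and all of step 3); the robot touches nothing.
It fails at once if the chuck, jam chuck, lid or marking block is pushed more than 40 mm from its place (distance of any of chuck_c, jamchuck_c, lid_c, block_c from where it was at the start of the episode above 0.04 m).
Of ring1, ring2, ring3, ring4 only 3 to 4 are there at a start; the rules pass over those that are not, and their reading is None.
At some moment in a run one of tray may be knocked a few centimetres aside while the robot is not near it.
It also fails if it takes over 210 s, if anything falls off the work surface, if the arm or the gripper's body presses on something with over 40 N, if the wrist force passes 120 N, or if a joint passes its speed limit or range.

## Working session

There is one attempt and no reset: what is moved stays moved. The work goes in short steps, Python scripts to look and compute and a shell command to move; the robot and the scene stay as the last step left them, time stands still between calls to the robot, and variables do not carry over. Pictures are saved under pics/ and viewed, and the job is handed in when it is done.

```bash
mkdir -p pics; ls
python3 - <<'E'
from cell import manip, imaging, ticket, finder
import cv2, numpy as np
np.set_printoptions(precision=4,suppress=True)
print(manip.read_state())
for n in ["scene","side","wrist"]:
    p,d=imaging.capture(n); cv2.imwrite(f"pics/{n}0.png",p); 
    print(n,{k:np.array(v) for k,v in imaging.camera_info(n).items()})
E
```

```text
pics
{'time_s': 0.0, 'joint_positions': array([ 1.1799,  0.2213,  1.5276,  0.    ,  1.3947, -0.1261]), 'dq': array([ 0.0004,  0.0004, -0.0012,  0.0006, -0.0003,  0.0002]), 'tau': array([ -0.0014, -49.6908, -38.9383,  -0.0003,   0.0114,   0.    ]), 'tcp_pos': array([0.1634, 0.6027, 0.2442]), 'tool_rot': array([ 0.7016, -0.0936,  0.0932, -0.7002]), 'wrist_force': array([-0.8841, -0.2519, -0.0532]), 'wrist_torque': array([-0.0129,  0.0438, -0.0109]), 'finger_gap': 0.9988586876362394}
scene {'mtx': array([[463.2344,   0.    , 255.4609],
       [  0.    , 463.2344, 196.9152],
       [  0.    ,   0.    ,   1.    ]]), 'dist_coeffs': array([-0.1298,  0.    ,  0.    ,  0.    ,  0.    ]), 'pose': array([[-0.7425, -0.3744,  0.5554,  1.2762],
       [ 0.6698, -0.4249,  0.609 ,  0.7682],
       [ 0.008 ,  0.8242,  0.5663,  0.8688],
       [ 0.    ,  0.    ,  0.    ,  1.    ]])}
side {'mtx': array([[347.7702,   0.    , 261.8848],
       [  0.    , 347.7702, 191.0081],
       [  0.    ,   0.    ,   1.    ]]), 'dist_coeffs': array([0.0037, 0.    , 0.    , 0.    , 0.    ]), 'pose': array([[ 0.8375,  0.2599, -0.4806,  0.0972],
       [-0.5458,  0.4364, -0.7153, -0.6857],
       [ 0.0239,  0.8614,  0.5074,  0.5716],
       [ 0.    ,  0.    ,  0.    ,  1.    ]])}
wrist {'mtx': array([[324.7814,   0.    , 252.1324],
       [  0.    , 324.7814, 191.2162],
       [  0.    ,   0.    ,   1.    ]]), 'dist_coeffs': array([-0.0054,  0.    ,  0.    ,  0.    ,  0.    ]), 'mount': array([[ 0.0011, -0.9543, -0.299 , -0.0754],
       [ 0.0008,  0.299 , -0.9543, -0.1298],
       [ 1.    ,  0.0008,  0.0011, -0.0009],
       [ 0.    ,  0.    ,  0.    ,  1.    ]])}
```

View pics/scene0.png

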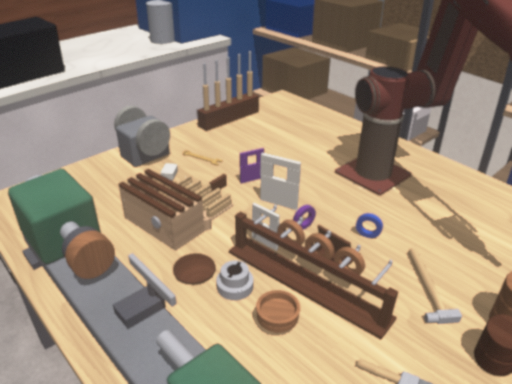

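View pics/side0.png

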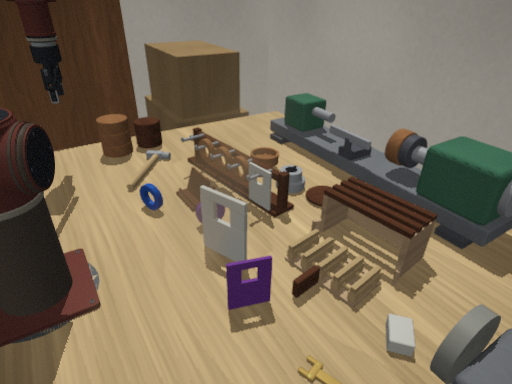

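View pics/wrist0.png

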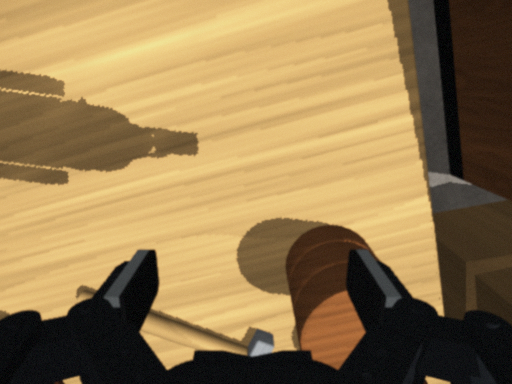

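Scene view: stand with the white tile at (265,220), three cherry rings at (291,232), (320,247), (348,262); tray (215,195) partly in front of the cabinet (165,207); big white tile (280,180) and purple tile/rings are look-alikes. The rest seems to be hidden behind the stand in scene; in side view at about (195,205).

```bash
cat > h.py <<'E'
from cell import manip, imaging, ticket, finder
import cv2, numpy as np
from scipy.spatial.transform import Rotation as R
np.set_printoptions(precision=4,suppress=True)
def cap(n,fn=None):
    s=manip.read_state()
    p,d=imaging.capture(n)
    if fn: cv2.imwrite(f"pics/{fn}.png",p)
    info=imaging.camera_info(n)
    if n=="wrist":
        T=np.eye(4);T[:3,:3]=R.from_quat(s['tool_rot']).as_matrix();T[:3,3]=s['tcp_pos']
        pose=T@info['mount']
    else: pose=np.array(info['pose'])
    return p,d,np.array(info['mtx']),np.array(info['dist_coeffs']),pose
def cloud(c):
    p,d,K,D,P=c
    v,u=np.mgrid[0:384,0:512]
    n=cv2.undistortPoints(np.stack([u.ravel(),v.ravel()],1).astype(np.float32)[:,None],K,D)[:,0]
    z=d.ravel(); X=np.stack([n[:,0]*z,-n[:,1]*z,-z],1)
    W=X@P[:3,:3].T+P[:3,3]
    W[z==0]=np.nan
    return W.reshape(384,512,3)
def px(X,c):
    p,d,K,D,P=c
    Xc=(np.atleast_2d(X)-P[:3,3])@P[:3,:3]
    q=Xc*[1,-1,-1]
    return cv2.projectPoints(q.reshape(-1,1,3),np.zeros(3),np.zeros(3),K,D)[0][:,0]
E
python3 - <<'E'
from h import *
for cam in ["scene","side"]:
    c=cap(cam)
    for n in "stand stand_peg ring1_c tile_c tile_foot tray_c tray_slot tray_grip cabinet cabinet_home rest rest_ledge chuck_c jamchuck_c lid_c block_c".split():
        for r in finder.mark_of(cam,n):
            if r['conf']>.2: print(cam,n,round(r['conf'],2),np.array(r['xyz']),px(r['xyz'],c)[0].round())
E
```

```text
scene stand 0.89 [ 0.5469  0.2121 -0.0009] [316. 274.]
scene stand 0.58 [ 0.7771 -0.0159  0.0171] [195. 265.]
scene stand_peg 0.81 [0.5539 0.2113 0.1218] [318. 240.]
scene stand_peg 0.7 [ 0.5728 -0.2498  0.053 ] [203. 190.]
scene tile_c 0.89 [ 0.3626 -0.2565  0.061 ] [251. 164.]
scene tile_c 0.82 [ 0.3897 -0.0858  0.088 ] [281. 181.]
scene tile_c 0.81 [0.5746 0.0389 0.076 ] [265. 226.]
scene tile_foot 0.84 [ 0.3925 -0.0888 -0.0033] [279. 204.]
scene tile_foot 0.69 [0.5768 0.0376 0.0197] [264. 242.]
scene tile_foot 0.67 [0.5774 0.0409 0.0762] [265. 227.]
scene tile_foot 0.66 [ 0.3611 -0.2555  0.0037] [252. 178.]
scene tray_c 0.57 [ 0.5782 -0.2699  0.0244] [199. 195.]
scene tray_slot 0.76 [ 0.5731 -0.2505  0.0525] [203. 190.]
scene tray_grip 0.85 [ 0.4724 -0.2866  0.0371] [221. 178.]
scene tray_grip 0.69 [0.4241 0.1852 0.0093] [338. 247.]
scene cabinet 0.62 [ 0.6697 -0.2549 -0.0007] [179. 214.]
scene rest 0.7 [ 0.4321  0.1863 -0.0003] [336. 250.]
scene rest_ledge 0.97 [0.4244 0.1853 0.0095] [338. 247.]
scene chuck_c 0.86 [0.7373 0.1001 0.0294] [234. 277.]
scene jamchuck_c 0.69 [0.7418 
[... 821 characters left out ...]
.68 [ 0.4709 -0.2897  0.0371] [302. 281.]
side tray_grip 0.5 [ 0.7819 -0.0151  0.0182] [324. 193.]
side cabinet_home 0.92 [ 0.7213 -0.2469  0.0232] [367. 237.]
side rest 0.73 [0.431  0.1874 0.0007] [194. 199.]
side rest 0.23 [0.5333 0.3    0.098 ] [206. 150.]
side rest_ledge 0.92 [0.4234 0.1892 0.0125] [191. 196.]
side chuck_c 0.97 [0.7372 0.0985 0.0331] [291. 177.]
side chuck_c 0.52 [ 0.5586 -0.4746  0.0135] [399. 334.]
side chuck_c 0.5 [0.5727 0.0408 0.0788] [258. 185.]
side jamchuck_c 0.8 [0.7405 0.2563 0.0283] [265. 161.]
side jamchuck_c 0.54 [ 0.578  -0.2494  0.0503] [327. 249.]
side lid_c 0.72 [ 0.7818 -0.0165  0.0147] [324. 194.]
side block_c 0.84 [ 0.5577 -0.4766  0.0116] [399. 335.]
```

```bash
cat >> h.py <<'E'
def plan(pos=None,jaw=None,appr=None):
    """print shift (mm, tool axes) and turn needed; jaw = desired world dir of tool z; appr= desired tool y"""
    s=manip.read_state(); Rm=R.from_quat(s['tool_rot']).as_matrix()
    print('t',round(s['time_s'],2),'tcp',s['tcp_pos'],'gap',round(s['finger_gap'],3),'F',s['wrist_force'])
    print('tool x',Rm[:,0],'y',Rm[:,1],'z',Rm[:,2],'q',s['joint_positions'])
    if pos is not None: print('shift mm cur axes',Rm.T@(np.array(pos)-s['tcp_pos'])*1000)
    if jaw is not None:
        y=np.array(appr if appr is not None else [0,0,-1.]);y=y/np.linalg.norm(y)
        for sg in (1,-1):
            z=sg*np.array(jaw,float); z-=y*(z@y); z/=np.linalg.norm(z); x=np.cross(y,z)
            Rt=np.stack([x,y,z],1)
            print(sg,'turn deg',np.degrees(R.from_matrix(Rm.T@Rt).as_rotvec()),'shift after turn',None if pos is None else Rt.T@(np.array(pos)-s['tcp_pos'])*1000)
E
python3 - <<'E'
from h import *
plan([0.44,0.19,0.40],[1,0.157,0])
E
```

```text
t 1.85 tcp [0.1636 0.6032 0.2453] gap 0.999 F [ 0.4304  0.4426 -0.1479]
tool x [ 0.9651 -0.2617 -0.    ] y [-0.  0. -1.] z [0.2617 0.9651 0.    ] q [ 1.1799  0.2204  1.5265  0.      1.3947 -0.1261]
shift mm cur axes [ 374.9533 -154.7109 -326.4734]
1 turn deg [ 0.0002 65.9065 -0.0007] shift after turn [ 451.0986 -154.7052  209.0134]
-1 turn deg [  -0.0008 -114.0935   -0.0002] shift after turn [-451.0986 -154.7052 -209.0134]
```

```bash
python3 -m inch '[[1,[26,-11,-23],[0,0,0]],[1,[26,-11,-23],[0,0,0]],[1,[26,-11,-23],[0,0,0]],[1,[26,-11,-23],[0,0,0]],[1,[26,-11,-23],[0,0,0]],[1,[26,-11,-23],[0,0,0]],[1,[26,-11,-23],[0,0,0]],[1,[26,-11,-23],[0,0,0]]]'
python3 -m inch '[[1,[28,-11,-24],[0,0,0]],[1,[28,-11,-24],[0,0,0]],[1,[28,-11,-24],[0,0,0]],[1,[28,-11,-24],[0,0,0]],[1,[28,-11,-24],[0,0,0]],[1,[28,-11,-24],[0,0,0]],[1,[0,0,0],[0,6,0]],[1,[0,0,0],[0,6,0]]]'
python3 -m inch '[[1,[0,0,0],[0,6,0]],[1,[0,0,0],[0,6,0]],[1,[0,0,0],[0,6,0]],[1,[0,0,0],[0,6,0]],[1,[0,0,0],[0,6,0]],[1,[0,0,0],[0,6,0]],[1,[0,0,0],[0,6,0]],[1,[0,0,0],[0,6,0]]]'
python3 -m inch '[[1,[0,0,0],[0,6,0]],[1,[0,0,0],[0,0,0]],[1,[0,0,0],[0,0,0]],[1,[0,0,0],[0,0,0]],[1,[0,0,0],[0,0,0]],[1,[0,0,0],[0,0,0]],[1,[0,0,0],[0,0,0]],[1,[0,0,0],[0,0,0]]]'
python3 - <<'E'
from h import *
c=cap("wrist","w1")
plan()
for n in "stand stand_peg ring1_c tile_c tile_foot rest rest_ledge".split():
    for r in finder.mark_of("wrist",n):
        if r['conf']>.2: print(n,round(r['conf'],2),np.array(r['xyz']),px(r['xyz'],c)[0].round())
E
```

```text
time_s: 2.52
tcp_pos: [0.3167, 0.3697, 0.334]
tool_rot: [-0.701, 0.093, -0.093, 0.701]
wrist_force: [1.6, 0.6, 1.2]
finger_gap: 1.002
time_s: 3.18
tcp_pos: [0.4421, 0.1862, 0.4002]
tool_rot: [-0.686, 0.169, -0.17, 0.687]
wrist_force: [0.2, 0.6, -1.3]
finger_gap: 0.992
time_s: 3.85
tcp_pos: [0.4406, 0.1882, 0.3994]
tool_rot: [-0.559, 0.433, -0.433, 0.559]
wrist_force: [-0.4, -0.2, -0.5]
finger_gap: 0.996
time_s: 4.52
tcp_pos: [0.4406, 0.1882, 0.3993]
tool_rot: [0.537, -0.46, 0.46, -0.537]
wrist_force: [0.1, -0.5, -0.8]
finger_gap: 1.001
t 4.57 tcp [0.4406 0.1882 0.3993] gap 1.002 F [-0.2624  0.1564  0.2867]
tool x [ 0.1539 -0.9881 -0.    ] y [ 0.  0. -1.] z [0.9881 0.1539 0.    ] q [ 0.2389 -0.1895  1.6579 -0.      1.6732  0.0845]
stand 0.78 [0.552  0.2138 0.0008] [322. 133.]
stand_peg 0.74 [0.5504 0.2133 0.1195] [341. 145.]
tile_c 0.97 [0.5771 0.0404 0.0781] [324. 253.]
tile_c 0.95 [ 0.3623 -0.2547  0.0592] [173. 374.]
tile_c 0.77 [ 0.3939 -0.0919  0.0854] [197. 312.]
tile_foot 0.92 [ 0.363  -0.2529 -0.0004] [180. 349.]
tile_foot 0.71 [0.5762 0.0346 0.0168] [316. 239.]
tile_foot 0.59 [ 0.3898 -0.0918  0.0003] [202. 282.]
rest 0.36 [0.5779 0.0414 0.0797] [325. 253.]
rest_ledge 0.82 [0.4249 0.1827 0.0093] [242. 141.]
rest_ledge 0.62 [0.7361 0.2614 0.0285] [451. 123.]
```

View pics/w1.png

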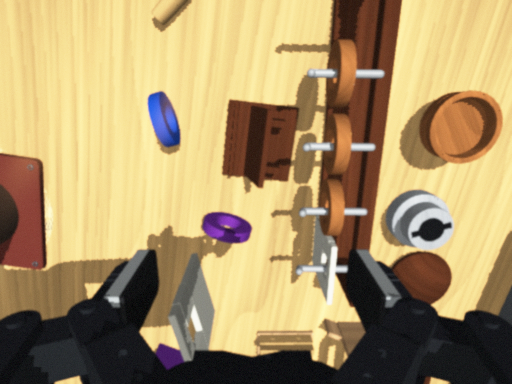

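Wrist view: rings at (342,73), (337,146), (333,211), tile on the peg at (328,268), rest at (262,142) with its backstop edge up to (270,105)-(262,185). Now fit from depth.

Run:
```python
from h import *
c=cap("wrist"); W=cloud(c)
cs=cap("scene"); Ws=cloud(cs)
# stand bar top
for nm,w in (("wrist",W),("scene",Ws)):
    P=w.reshape(-1,3); P=P[~np.isnan(P).any(1)]
    m=(abs(P[:,2]-.116)<.004)&(P[:,0]>.52)&(P[:,0]<.68)&(P[:,1]>0.0)&(P[:,1]<.45)
    Q=P[m]; print(nm,'bar n',len(Q))
    f=np.polyfit(Q[:,1],Q[:,0],1)
    r=abs(Q[:,0]-np.polyval(f,Q[:,1]))<.012
    f=np.polyfit(Q[r][:,1],Q[r][:,0],1);print('slope',f,'yaw',np.arctan(-f[0]),Q[r].min(0),Q[r].max(0))
    # rest points
    m=(P[:,0]>.37)&(P[:,0]<.53)&(P[:,1]>.08)&(P[:,1]<.29)&(P[:,2]>.014)&(P[:,2]<.095)
    Q=P[m]; print('rest pts',len(Q),Q.min(0),Q.max(0))
    if nm=="wrist":
        np.save('rest.npy',Q)
for y in (None,):
    img=c[0]; 
for cam,cc,w in (("wrist",c,W),("scene",cs,Ws)):
  for n in ("ring1_c","tile_c","rest","tray_c"):
    for r in finder.masks_of(cam,n):
        if r['conf']<.3: continue
        q=w[r['mask']]; q=q[~np.isnan(q).any(1)]
        if len(q): print(cam,n,round(r['conf'],2),len(q),'med',np.median(q,0),'min',np.percentile(q,2,0),'max',np.percentile(q,98,0))
```

```text
wrist bar n 4813
slope [-0.1141  0.6155] yaw 0.11359041984137226 [0.5615 0.0349 0.112 ] [0.6107 0.3835 0.12  ]
rest pts 2304 [0.4019 0.1242 0.0141] [0.53   0.2898 0.0938]
scene bar n 1459
slope [-0.1227  0.6196] yaw 0.12212389870082659 [0.5556 0.0085 0.112 ] [0.6234 0.4419 0.12  ]
rest pts 331 [0.4425 0.1351 0.0143] [0.5295 0.2785 0.0845]
wrist tile_c 0.84 1254 med [0.5719 0.0416 0.1104] min [ 0.5653 -0.0051  0.0229] max [0.5825 0.0814 0.1404]
wrist tile_c 0.8 3034 med [ 0.3873 -0.0673  0.1001] min [ 0.3648 -0.1463  0.0052] max [ 0.4193 -0.0306  0.1751]
wrist tile_c 0.63 491 med [ 0.3456 -0.2469  0.0245] min [ 0.3204 -0.2542  0.0015] max [ 0.3919 -0.0334  0.2308]
wrist rest 0.59 5290 med [0.4512 0.1892 0.0124] min [0.4007 0.1289 0.0095] max [0.5057 0.243  0.0824]
wrist tray_c 0.85 1137 med [ 0.5582 -0.1787  0.025 ] min [ 0.512  -0.2041  0.0038] max [ 0.6119 -0.168   0.0475]
wrist tray_c 0.66 1374 med [0.5723 0.0387 0.1079] min [ 0.5647 -0.0788  0.0014] max [0.6342 0.0817 0.1403]
scene ring1_c 0.35 1259 med [ 0.558  -0.2289  0.0326] min [ 0.463  -0.3606  0.0004] max [ 0.616  -0.1665  0.0488]
scene tile_c 0.92 606 med [ 0.3721 -0.2529  0.0581] min [ 0.327  -0.268   0.0017] max [ 0.4075 -0.2397  0.12  ]
scene tile_c 0.82 600 med [0.5784 0.0453 0.1048] min [ 0.4916 -0.042  -0.0006] max [0.6035 0.0864 0.1378]
scene tile_c 0.67 1750 med [ 0.3961 -0.0864  0.0845] min [ 0.2845 -0.2406  0.0011] max [ 0.4216 -0.0278  0.1725]
scene rest 0.95 386 med [0.4599 0.1958 0.0615] min [0.4427 0.1387 0.0059] max [0.5214 0.2485 0.117 ]
scene tray_c 0.65 1178 med [ 0.5591 -0.227   0.033 ] min [ 0.4633 -0.3586  0.005 ] max [ 0.6143 -0.167   0.0483]
```

Run:
```python
from h import *
c=cap("wrist"); W=cloud(c); cs=cap("scene"); Ws=cloud(cs)
yaw=.14
for nm,w in (("wrist",W),("scene",Ws)):
    P=w.reshape(-1,3); P=P[~np.isnan(P).any(1)]
    m=(P[:,2]>.128)&(P[:,2]<.145)&(P[:,0]>.5)&(P[:,0]<.62)&(P[:,1]>-.03)&(P[:,1]<.42)
    Q=P[m]; 
    from scipy.cluster.hierarchy import fclusterdata
    l=fclusterdata(Q[:,:2]*[1,1],.012,criterion='distance') if len(Q) else []
    for k in set(l):
        q=Q[l==k]
        if len(q)<10: continue
        q2=q-q.mean(0); u,s,v=np.linalg.svd(q2[:,:2],full_matrices=False)
        print(nm,len(q),q.mean(0),'mid',(q.min(0)+q.max(0))/2,'ext',np.ptp(q,axis=0),'zmax',q[:,2].max(),'dir',v[0])
Q=np.load('rest.npy'); Q=Q[(Q[:,2]>.02)&(Q[:,2]<.08)&(Q[:,0]<.48)]
best=None;rng=np.random.default_rng(0)
for i in range(500):
    a=Q[rng.choice(len(Q),3,replace=False)]; n=np.cross(a[1]-a[0],a[2]-a[0]); 
    if np.linalg.norm(n)<1e-6: continue
    n/=np.linalg.norm(n); k=abs((Q-a[0])@n)<.0015
    if best is None or k.sum()>best.sum(): best=k
q=Q[best]; m=q.mean(0); n=np.linalg.svd(q-m)[2][2]; n*=-np.sign(n[0])
print('plane',len(q),'of',len(Q),'n',n,'lean deg',np.degrees(np.arcsin(n[2])),'yaw deg',np.degrees(np.arctan2(-n[1],-n[0])),'mean',m,q.min(0),q.max(0))
# foot at z=.01
ax=np.array([-n[0],-n[1],0]);ax/=np.linalg.norm(ax)
yv=np.array([-ax[1],ax[0],0]); t=(q-m)@yv
mid=m+yv*(np.percentile(t,1)+np.percentile(t,99))/2
foot=mid+ax*((n[2]*(mid[2]-0.01))/np.linalg.norm(n[:2]))*-1; 
s=-(mid[2]-0.01)*np.tan(np.arcsin(n[2])); f=mid+ax*s; print('width',np.ptp(t),'foot',f,'axis',ax)
```

```text
wrist 17 [0.5323 0.0306 0.1291] mid [0.5321 0.0308 0.1293] ext [0.0054 0.0068 0.0025] zmax 0.13053150585983764 dir [-0.274  -0.9617]
wrist 15 [0.52   0.1172 0.1292] mid [0.5198 0.1179 0.1291] ext [0.0056 0.0076 0.0019] zmax 0.1301128966020842 dir [ 0.2716 -0.9624]
wrist 465 [0.5735 0.04   0.1376] mid [0.5748 0.0374 0.1348] ext [0.0197 0.0894 0.0135] zmax 0.14162030746768767 dir [ 0.1404 -0.9901]
wrist 584 [0.5611 0.1262 0.1354] mid [0.5621 0.1235 0.1345] ext [0.0241 0.0575 0.013 ] zmax 0.14105328668087191 dir [ 0.1301 -0.9915]
wrist 26 [0.507  0.2047 0.1289] mid [0.5071 0.2048 0.1294] ext [0.0062 0.0062 0.0026] zmax 0.13065734938490142 dir [-0.3167 -0.9485]
wrist 700 [0.5487 0.2121 0.1353] mid [0.5497 0.2111 0.1346] ext [0.0238 0.0573 0.0133] zmax 0.14125260988078298 dir [ 0.1292 -0.9916]
wrist 828 [0.5331 0.2967 0.1352] mid [0.5342 0.2968 0.1343] ext [0.0246 0.0571 0.0127] zmax 0.14066180669497602 dir [ 0.164  -0.9865]
scene 132 [0.5389 0.3033 0.1332] mid [0.5368 0.3026 0.1336] ext [0.0263 0.0483 0.011 ] zmax 0.13910499221856887 dir [-0.2271  0.9739]
scene 136 [0.5781 0.0432 0.1347] mid [0.5766 0.0416 0.1349] ext [0.0219 0.0883 0.0135] zmax 0.141645471747193 dir [-0.1465  0.9892]
scene 111 [0.5663 0.1302 0.1336] mid [0.5637 0.129  0.1339] ext [0.0248 0.0524 0.0116] zmax 0.13970243130361104 dir [-0.139   0.9903]
scene 119 [0.5537 0.2169 0.1335] mid [0.5517 0.2151 0.1336] ext [0.0235 0.051  0.0106] zmax 0.1388347011370098 dir [-0.1686  0.9857]
plane 1067 of 1349 n [-0.9507 -0.0372  0.308 ] lean deg 17.936931004854255 yaw deg 2.238496701425163 mean [0.4463 0.1869 0.0518] [0.434  0.1299 0.02  ] [0.4578 0.2401 0.0798]
width 0.11041104201142418 foot [0.4329 0.1844 0.0518] axis [0.9992 0.0391 0.    ]
```

Run:
```python
from h import *
plan([0.5355,0.2995,0.175])
c=cap("wrist"); 
P=cloud(c).reshape(-1,3)
```

```text
t 5.52 tcp [0.4406 0.1882 0.3993] gap 0.999 F [ 1.3189 -0.6261  0.1041]
tool x [ 0.1535 -0.9882  0.    ] y [ 0. -0. -1.] z [0.9882 0.1535 0.    ] q [ 0.239  -0.1895  1.6579 -0.      1.6732  0.0849]
shift mm cur axes [-95.384  224.3185 110.8219]
```

```bash
python3 -m inch '[[0.5,[-12,28,14],[0,0,0]],[0.5,[-12,28,14],[0,0,0]],[0.5,[-12,28,14],[0,0,0]],[0.5,[-12,28,14],[0,0,0]],[0.5,[-12,28,14],[0,0,0]],[0.5,[-12,28,14],[0,0,0]],[0.5,[-12,28,14],[0,0,0]],[0.5,[-12,28,13],[0,0,0]]]'
python3 - <<'E'
from h import *
plan([0.5355,0.2995,0.137])
c=cap("wrist","w2"); cs=cap("side","s2")
P=cloud(c).reshape(-1,3); P=P[~np.isnan(P).any(1)]
m=(P[:,2]>.125)&(P[:,2]<.142)&(P[:,0]>.5)&(P[:,0]<.57)&(abs(P[:,1]-.3)<.045)
q=P[m]; print(len(q),np.median(q,0),q.min(0),q.max(0))
E
```

```text
time_s: 6.23
tcp_pos: [0.5361, 0.3008, 0.1738]
tool_rot: [-0.537, 0.46, -0.46, 0.537]
wrist_force: [0.3, 0.8, 0.6]
finger_gap: 0.498
t 6.23 tcp [0.5361 0.3008 0.1738] gap 0.498 F [0.3305 0.7781 0.6456]
tool x [ 0.1534 -0.9882  0.    ] y [ 0.0002  0.     -1.    ] z [0.9882 0.1534 0.0002] q [ 0.3831  0.2542  1.6241 -0.      1.2631  0.2291]
shift mm cur axes [ 1.2038 36.8263 -0.8211]
2966 [0.5332 0.305  0.1362] [0.5212 0.2667 0.125 ] [0.5464 0.3287 0.1418]
```

View pics/w2.png

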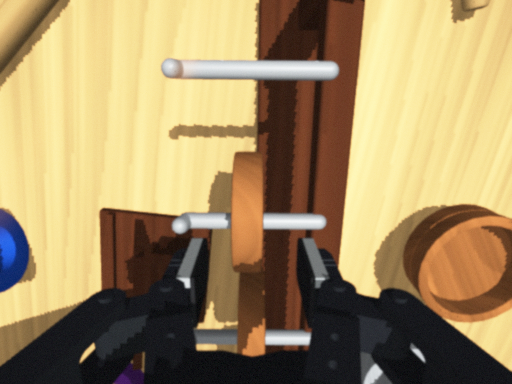

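The fifth peg (250,68) is empty; the ring at (248,210) is centred between the fingers. Descend and grip.

```bash
python3 -m inch '[[0.5,[0,12,-1],[0,0,0]],[0.5,[0,12,-1],[0,0,0]],[0.5,[0,12,0],[0,0,0]],[0.5,[0,0,0],[0,0,0]],[0,[0,0,0],[0,0,0]],[0,[0,0,0],[0,0,0]],[0,[0,0,0],[0,0,0]],[0,[0,0,0],[0,0,0]]]'
python3 -m inch '[[0,[0,0,0],[0,0,0]],[0,[0,0,0],[0,0,0]],[0,[0,0,0],[0,0,0]],[0,[0,-6,0],[0,0,0]],[0,[0,-8,0],[0,0,0]],[0,[0,-8,0],[0,0,0]],[0,[0,0,0],[0,0,0]],[0,[0,0,0],[0,0,0]]]'
python3 - <<'E'
from h import *
c=cap("wrist","w3"); cs=cap("side","s3"); plan()
E
```

```text
time_s: 7.0
tcp_pos: [0.5344, 0.3, 0.1406]
tool_rot: [-0.536, 0.46, -0.46, 0.538]
wrist_force: [0.1, -0.0, 2.3]
finger_gap: 0.185
time_s: 7.67
tcp_pos: [0.5341, 0.3001, 0.1623]
tool_rot: [-0.536, 0.46, -0.46, 0.538]
wrist_force: [0.9, -0.4, -1.1]
finger_gap: 0.184
t 7.77 tcp [0.5334 0.2998 0.1611] gap 0.192 F [ 0.1453 -0.3311 -0.6322]
tool x [ 0.1535 -0.9882  0.0001] y [-0.0003 -0.0001 -1.    ] z [ 0.9882  0.1535 -0.0003] q [0.3831 0.2607 1.6416 0.     1.2397 0.2291]
```

View pics/w3.png

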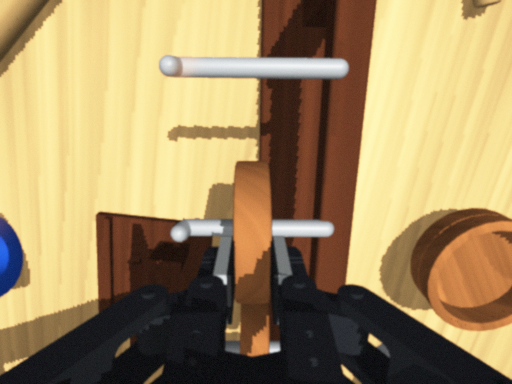

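View pics/s3.png

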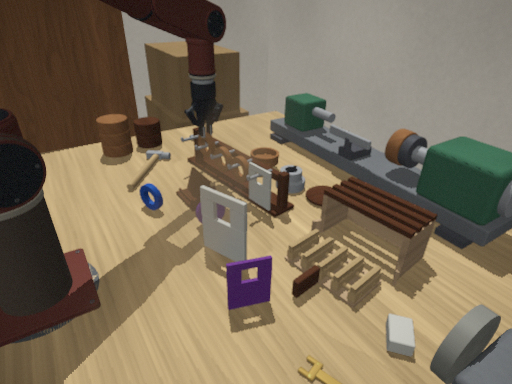

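```bash
python3 -m inch '[[0,[0,0,-12],[0,0,0]],[0,[0,0,-16],[0,0,0]],[0,[0,0,-16],[0,0,0]],[0,[0,0,-16],[0,0,0]],[0,[0,-25,0],[0,0,0]],[0,[0,-30,0],[0,0,0]],[0,[0,-30,0],[0,0,0]],[0,[0,-30,0],[0,0,0]]]'
python3 -m inch '[[0,[20,0,0],[0,0,0]],[0,[36,0,1],[0,0,0]],[0,[36,0,1],[0,0,0]],[0,[36,0,1],[0,0,0]],[0,[36,0,1],[0,0,0]],[0,[36,0,1],[0,0,0]],[0,[36,0,1],[0,0,0]],[0,[36,0,1],[0,0,0]]]'
python3 -m inch '[[0,[36,0,1],[0,0,0]],[0,[36,0,1],[0,0,0]],[0,[36,0,1],[0,0,0]],[0,[36,0,1],[0,0,0]],[0,[36,0,1],[0,0,0]],[0,[36,0,1],[0,0,0]],[0,[36,0,1],[0,0,0]],[0,[20,0,1],[0,0,0]]]'
python3 -m inch '[[0,[0,0,0],[0,6,0]],[0,[0,0,0],[0,6,0]],[0,[0,0,0],[0,6,0]],[0,[0,0,0],[0,6,0]],[0,[0,0,0],[0,6,0]],[0,[0,0,0],[0,6,0]],[0,[0,0,0],[0,6,0]],[0,[0,0,0],[0,6,0]]]'
python3 -m inch '[[0,[0,0,0],[0,6,0]],[0,[0,0,0],[0,6,0]],[0,[0,0,0],[0,6,0]],[0,[0,0,0],[0,6,0]],[0,[0,0,0],[0,6,0]],[0,[0,0,0],[0,6,0]],[0,[0,0,0],[0,4,0]],[0,[0,0,0],[0,0,0]]]'
python3 - <<'E'
from h import *
c=cap("wrist","w4"); cs=cap("scene","c4"); plan()
for cam,cc in (("wrist",c),("scene",cs)):
  for n in "tray_c tray_slot tray_grip cabinet cabinet_home".split():
    for r in finder.mark_of(cam,n):
        if r['conf']>.3: print(cam,n,round(r['conf'],2),np.array(r['xyz']),px(r['xyz'],cc)[0].round())
E
```

```text
time_s: 8.43
tcp_pos: [0.4736, 0.2904, 0.2768]
tool_rot: [0.538, -0.46, 0.46, -0.537]
wrist_force: [0.8, 0.6, -0.1]
finger_gap: 0.185
time_s: 9.1
tcp_pos: [0.5227, 0.0213, 0.2759]
tool_rot: [0.537, -0.46, 0.46, -0.537]
wrist_force: [1.2, -0.9, -0.3]
finger_gap: 0.186
time_s: 9.77
tcp_pos: [0.5723, -0.2484, 0.2754]
tool_rot: [0.537, -0.461, 0.461, -0.536]
wrist_force: [0.3, 0.9, -0.7]
finger_gap: 0.187
time_s: 10.43
tcp_pos: [0.5724, -0.2445, 0.2755]
tool_rot: [-0.302, 0.64, -0.639, 0.302]
wrist_force: [-0.1, 0.3, 0.1]
finger_gap: 0.189
time_s: 11.1
tcp_pos: [0.5724, -0.2445, 0.2755]
tool_rot: [-0.066, 0.704, -0.704, 0.065]
wrist_force: [0.1, -0.2, -1.2]
finger_gap: 0.187
t 11.2 tcp [ 0.5725 -0.2445  0.2758] gap 0.189 F [-0.2195  0.1508 -0.4977]
tool x [-0.9817 -0.1903  0.0006] y [-0.0007  0.0005 -1.    ] z [ 0.1903 -0.9817 -0.0006] q [-0.5303  0.1971  1.4964  0.      1.4489  0.8491]
wrist tray_c 0.76 [ 0.5792 -0.2708  0.0263] [274. 156.]
wrist tray_slot 0.91 [ 0.5765 -0.2463  0.0497] [253. 158.]
wrist tray_grip 0.95 [ 0.4682 -0.2879  0.0368] [270. 246.]
wrist cabinet 0.72 [ 0.6748 -0.2564 -0.0041] [277.  70.]
scene tray_c 0.71 [ 0.5798 -0.2697  0.024 ] [198. 195.]
scene tray_slot 0.85 [ 0.5738 -0.2516  0.0508] [203. 190.]
scene tray_grip 0.87 [ 0.4727 -0.287   0.0364] [221. 178.]
scene cabinet 0.72 [ 0.6721 -0.2538  0.004 ] [178. 214.]
scene cabinet_home 0.5 [0.5479 0.2111 0.0997] [319. 246.]
```

View pics/w4.png

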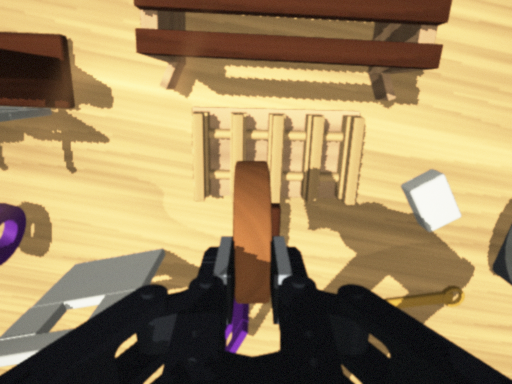

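View pics/c4.png

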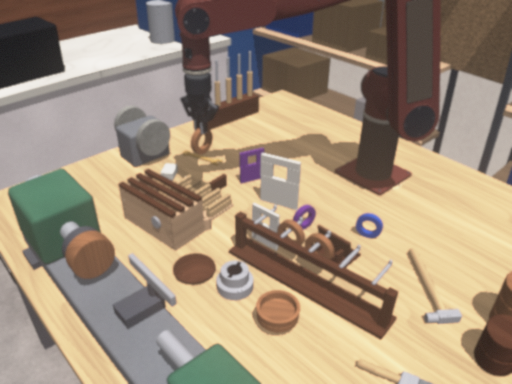

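```bash
cat > tray.py <<'E'
from h import *
def trayfit(cam="wrist",fn=None,lo=.038,hi=.056,verbose=True):
    c=cap(cam,fn); P=cloud(c).reshape(-1,3); P=P[~np.isnan(P).any(1)]
    m=(P[:,2]>lo)&(P[:,2]<hi)&(P[:,0]>.49)&(P[:,0]<.66)&(P[:,1]>-.42)&(P[:,1]<-.13)
    Q=P[m][:,:2].astype(np.float32)
    (cx,cy),(w,h),a=cv2.minAreaRect(Q)
    print(cam,'n',len(Q),'rect',round(cx,4),round(cy,4),round(w,4),round(h,4),round(a,2),'zmed',np.median(P[m][:,2]))
    return Q
def combs(Q,c0,yaw):
    d=Q-np.array(c0); ax=np.array([np.cos(yaw),np.sin(yaw)]); ay=np.array([-ax[1],ax[0]])
    return d@ax,d@ay
E
python3 - <<'E'
from tray import *
from scipy.optimize import minimize
for cam in ("wrist","scene"):
    Q=trayfit(cam)
    # combs at y=-88,-44,0,44,88 along x: maximise fit
    rows=np.array([-.088,-.044,0,.044,.088])
    def cost(p):
        x,y=combs(Q,(p[0],p[1]),p[2]); 
        return np.minimum(np.abs(y[:,None]-rows).min(1),.012).sum()+ np.minimum(np.clip(np.abs(x)-.055,0,None),.02).sum()*1
    best=min((minimize(cost,[.577+dx,-.27+dy,yw],method='Nelder-Mead',options=dict(xatol=1e-5,fatol=1e-6,maxiter=2000)) for dx in (-.005,0.005) for dy in (-.015,0,.015) for yw in (.1,.15,.2)),key=lambda r:r.fun)
    print(cam,best.x,best.fun/len(Q))
    x,y=combs(Q,best.x[:2],best.x[2]); print('x ext',np.percentile(x,[1,50,99]),'y ext',np.percentile(y,[1,50,99]))
    print(np.histogram(y,bins=np.arange(-.11,.1101,.005))[0])
E
```

```text
wrist n 5203 rect 0.5723 -0.2515 0.2458 0.1567 84.98 zmed 0.04711605890207382
wrist [ 0.571  -0.2734  0.1717] 0.005013485866775423
x ext [-0.0724  0.014   0.1047] y ext [-0.0933 -0.0021  0.1208]
[  0   0   0 313 394 408   0   0   0   0   0  21 377 380 263   0   0   0
   0   0 151 514 429  62   0   0   0   0   0 108 230 285   0   0   0   0
   0   0 357 392 276   0   0  14]
scene n 470 rect 0.5718 -0.2487 0.2463 0.1595 86.11 zmed 0.04476145134146675
scene [ 0.5654 -0.2681  0.1526] 0.005611369223031883
x ext [-0.0742  0.0003  0.1055] y ext [-0.0953  0.0033  0.1208]
[ 0  0  8 18 31  9  0  0  0  0  0 13 13 36  6  0  0  0  0  7 23 29 55  8
  0  0  0  0  3 17 29 35  2  0  0  0  0  8 30 40 33  0  0  0]
```

Run:
```python
from tray import *
Q=trayfit("wrist"); x,y=combs(Q,(.571,-.2734),.1717)
for r in (-.088,-.044,0,.044,.088):
    m=abs(y-r)<.009; print(r,m.sum(),np.percentile(x[m],[1,99]),'y mid front/back',np.median(y[m&(x<-.02)]) if (m&(x<-.02)).any() else None,np.median(y[m&(x>.02)]))
```

```text
wrist n 5198 rect 0.5723 -0.2516 0.2454 0.1564 84.96 zmed 0.04715204426716452
-0.088 1111 [-0.0427  0.055 ] y mid front/back -0.08650060992460754 -0.08716202946709127
-0.044 1042 [-0.042   0.0557] y mid front/back -0.04306698405412293 -0.04372247082483956
0 1153 [-0.0799  0.0556] y mid front/back -0.0019275584295884028 -0.00040649805547480176
0.044 624 [-0.0377  0.0568] y mid front/back 0.04872088819291761 0.04365740668458856
0.088 1028 [-0.0408  0.0573] y mid front/back 0.08747752965224505 0.08680561080048002
```

```bash
python3 -m inch '[[0,[0,0,20],[0,0,0]],[0,[0,0,26],[0,0,0]],[0,[0,0,26],[0,0,0]],[0,[1,0,21],[0,1,0]],[0,[0,30,0],[0,0,0]],[0,[0,35,0],[0,0,0]],[0,[0,35,0],[0,0,0]],[0,[0,20,0],[0,0,0]]]'
python3 - <<'E'
from h import *
plan([.5893,-.3365,.0965])
c=cap("wrist","w5")
Q=cloud(c).reshape(-1,3)
E
```

```text
time_s: 12.52
tcp_pos: [0.5872, -0.3352, 0.1515]
tool_rot: [-0.062, 0.706, -0.703, 0.059]
wrist_force: [-0.7, 0.1, -1.0]
finger_gap: 0.188
t 12.52 tcp [ 0.5872 -0.3352  0.1515] gap 0.188 F [-0.7182  0.074  -0.9842]
tool x [-0.9854 -0.1703  0.0038] y [-0.0044  0.0032 -1.    ] z [ 0.1703 -0.9854 -0.0039] q [-0.6352  0.4183  1.4601  0.      1.2685  0.7645]
shift mm cur axes [-2.0049 54.9815  1.8745]
```

View pics/w5.png

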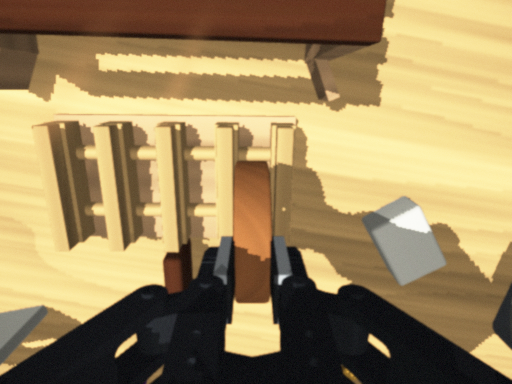

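The ring at (253,200) sits over the last slot (between combs at 228 and 282). Lower and release.

```bash
python3 -m inch '[[0,[-2,15,2],[0,0,0]],[0,[0,15,0],[0,0,0]],[0,[0,12,0],[0,0,0]],[0,[0,8,0],[0,0,0]],[0,[0,4,0],[0,0,0]],[0,[0,0,0],[0,0,0]],[0,[0,0,0],[0,0,0]],[0,[0,0,0],[0,0,0]]]'
python3 - <<'E'
from h import *
plan([.5893,-.3365,.0965])
c=cap("side","s6")
p=cv2.resize(c[0][170:330,260:460],None,fx=4,fy=3); cv2.imwrite("pics/s6z.png",p[:600,:800])
E
```

```text
time_s: 13.23
tcp_pos: [0.592, -0.3382, 0.1035]
tool_rot: [0.06, -0.704, 0.705, -0.061]
wrist_force: [0.1, -0.5, -0.2]
finger_gap: 0.189
t 13.23 tcp [ 0.592  -0.3382  0.1035] gap 0.189 F [ 0.1118 -0.4965 -0.1856]
tool x [-0.9853 -0.1707 -0.0013] y [ 0.0015 -0.0011 -1.    ] z [ 0.1707 -0.9853  0.0013] q [-0.6346  0.4756  1.479  -0.      1.1852  0.7647]
shift mm cur axes [ 2.4049  6.9784 -2.1725]
```

View pics/s6z.png

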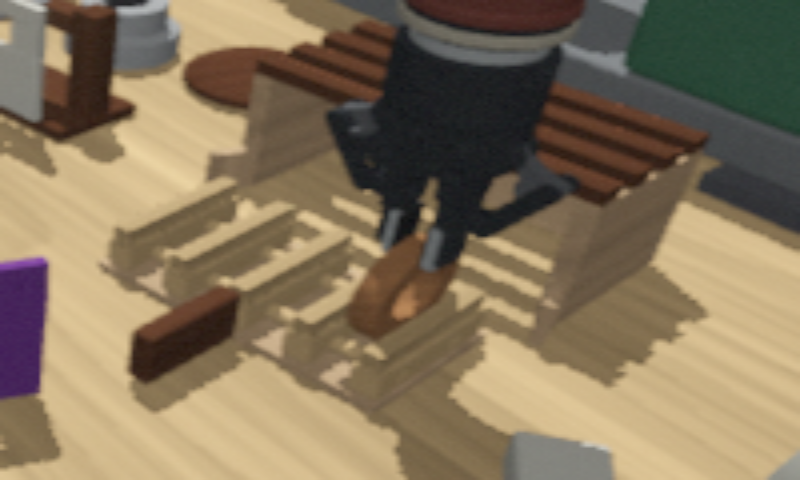

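```bash
python3 -m inch '[[0,[1,4,-1],[0,0,0]],[0,[0,4,0],[0,0,0]],[0,[0,1,0],[0,0,0]],[0,[0,0,0],[0,0,0]],[0.36,[0,0,0],[0,0,0]],[0.36,[0,0,0],[0,0,0]],[0.36,[0,0,0],[0,0,0]],[0.36,[0,0,0],[0,0,0]]]'
python3 - <<'E'
from h import *
plan()
E
python3 -m inch '[[0.36,[0,0,0],[0,0,0]],[0.36,[0,-10,0],[0,0,0]],[0.36,[0,-20,0],[0,0,0]],[0.36,[0,-30,0],[0,0,0]],[0.36,[0,-35,0],[0,0,0]],[0.36,[0,-35,0],[0,0,0]],[0.36,[0,-35,0],[0,0,0]],[0.36,[0,0,0],[0,0,0]]]'
python3 - <<'E'
from tray import *
plan()
c=cap("wrist","w7")
P=cloud(c).reshape(-1,3); P=P[~np.isnan(P).any(1)]
m=(P[:,2]>.06)&(P[:,2]<.1)&(P[:,0]>.52)&(P[:,0]<.64)&(P[:,1]>-.38)&(P[:,1]<-.15)
q=P[m]; print(len(q),(q.min(0)+q.max(0))/2,q.max(0),q.min(0))
E
```

```text
time_s: 13.95
tcp_pos: [0.59, -0.3368, 0.0928]
tool_rot: [-0.061, 0.705, -0.704, 0.06]
wrist_force: [0.1, -0.6, -1.1]
finger_gap: 0.361
t 13.95 tcp [ 0.59   -0.3368  0.0928] gap 0.361 F [ 0.1148 -0.5525 -1.1063]
tool x [-0.9853 -0.1707  0.0005] y [-0.0006  0.0005 -1.    ] z [ 0.1707 -0.9853 -0.0006] q [-0.6346  0.4842  1.489   0.      1.1691  0.7646]
time_s: 14.62
tcp_pos: [0.5934, -0.3392, 0.2695]
tool_rot: [0.057, -0.701, 0.708, -0.065]
wrist_force: [1.0, -0.4, 2.7]
finger_gap: 0.358
t 14.62 tcp [ 0.5934 -0.3392  0.2695] gap 0.358 F [ 1.0166 -0.4163  2.6709]
tool x [-0.9852 -0.1709 -0.0104] y [ 0.0121 -0.0089 -0.9999] z [ 0.1707 -0.9853  0.0109] q [-0.6345  0.3346  1.3431 -0.      1.4489  0.7647]
1264 [ 0.5899 -0.3386  0.0775] [ 0.6285 -0.3238  0.0947] [ 0.5514 -0.3533  0.0603]
```

View pics/w7.png

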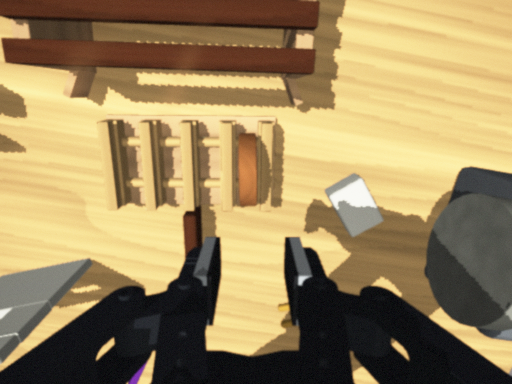

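The ring stands at (248,170) in the last slot, top at 93-95 mm. Next ring: middle peg.

Run:
```python
from h import *
plan([.5495,.2125,.20],[.989,.149,0])
```

```text
t 14.67 tcp [ 0.5926 -0.3386  0.2658] gap 0.361 F [ 0.2683  0.8485 -0.2211]
tool x [-0.9853 -0.1708 -0.0079] y [ 0.0091 -0.0067 -0.9999] z [ 0.1708 -0.9853  0.0081] q [-0.6346  0.337   1.347   0.      1.4463  0.7646]
shift mm cur axes [ -51.152    61.6901 -550.9021]
1 turn deg [ -0.7184 -88.7327   0.0045] shift after turn [-551.3902   65.77     39.4777]
-1 turn deg [-0.0045 91.2652 -0.7227] shift after turn [551.3902  65.77   -39.4777]
```

```bash
python3 -m inch '[[0.5,[-3,0,-24],[0,0,0]],[0.5,[-3,0,-36],[0,0,0]],[0.5,[-3,0,-36],[0,0,0]],[0.5,[-3,0,-36],[0,0,0]],[0.5,[-3,0,-36],[0,0,0]],[0.5,[-3,0,-36],[0,0,0]],[0.5,[-3,0,-36],[0,0,0]],[0.5,[-3,0,-36],[0,0,0]]]'
python3 -m inch '[[0.5,[-3,0,-36],[0,0,0]],[0.5,[-3,0,-36],[0,0,0]],[0.5,[-3,0,-36],[0,0,0]],[0.5,[-3,0,-36],[0,0,0]],[0.5,[-3,0,-36],[0,0,0]],[0.5,[-3,0,-36],[0,0,0]],[0.5,[-4,0,-36],[0,0,0]],[0.5,[-4,0,-24],[0,0,0]]]'
python3 -m inch '[[0.5,[0,0,0],[0,-6,0]],[0.5,[0,0,0],[0,-6,0]],[0.5,[0,0,0],[0,-6,0]],[0.5,[0,0,0],[0,-6,0]],[0.5,[0,0,0],[0,-6,0]],[0.5,[0,0,0],[0,-6,0]],[0.5,[0,0,0],[0,-6,0]],[0.5,[0,0,0],[0,-6,0]]]'
python3 -m inch '[[0.5,[0,0,0],[0,-6,0]],[0.5,[0,0,0],[0,-6,0]],[0.5,[0,0,0],[0,-6,0]],[0.5,[0,0,0],[0,-6,0]],[0.5,[0,0,0],[0,-6,0]],[0.5,[0,0,0],[0,-6,0]],[0.5,[0,0,0],[0,-5,0]],[0.5,[0,0,0],[0,0,0]]]'
python3 - <<'E'
from h import *
plan([.5495,.2125,.175],[.989,.149,0])
c=cap("wrist","w8")
P=cloud(c).reshape(-1,3); P=P[~np.isnan(P).any(1)]
for y0 in (.2125,.126):
  m=(P[:,2]>.131)&(P[:,2]<.142)&(P[:,0]>.52)&(P[:,0]<.59)&(abs(P[:,1]-y0)<.045)
  q=P[m]; print(len(q),np.median(q,0),(q.min(0)+q.max(0))/2)
E
```

```text
time_s: 15.33
tcp_pos: [0.5658, -0.0592, 0.2576]
tool_rot: [-0.061, 0.705, -0.704, 0.06]
wrist_force: [1.2, 0.6, -0.6]
finger_gap: 0.502
time_s: 16.0
tcp_pos: [0.5439, 0.2184, 0.2576]
tool_rot: [-0.062, 0.705, -0.704, 0.061]
wrist_force: [1.4, 0.3, -0.8]
finger_gap: 0.502
time_s: 16.67
tcp_pos: [0.5448, 0.2154, 0.2574]
tool_rot: [-0.344, 0.618, -0.618, 0.343]
wrist_force: [0.0, -0.3, 0.5]
finger_gap: 0.501
time_s: 17.33
tcp_pos: [0.5448, 0.2153, 0.2575]
tool_rot: [0.538, -0.46, 0.459, -0.537]
wrist_force: [0.3, 0.5, 0.7]
finger_gap: 0.504
t 17.33 tcp [0.5448 0.2153 0.2575] gap 0.504 F [0.2893 0.4671 0.6731]
tool x [ 0.1565 -0.9877  0.0001] y [-0.0015 -0.0004 -1.    ] z [ 0.9877  0.1565 -0.0016] q [0.2418 0.1206 1.6165 0.     1.406  0.0847]
shift mm cur axes [ 3.5126 82.4551  4.3583]
1 turn deg [0.0896 0.4356 0.0077] shift after turn [ 3.491  82.4613  4.256 ]
-1 turn deg [   0.0121 -179.5644   -0.1404] shift after turn [-3.491  82.4613 -4.256 ]
1181 [0.5495 0.2142 0.1372] [0.5497 0.2113 0.136 ]
940 [0.5621 0.1278 0.1373] [0.5623 0.115  0.1358]
```

View pics/w8.png

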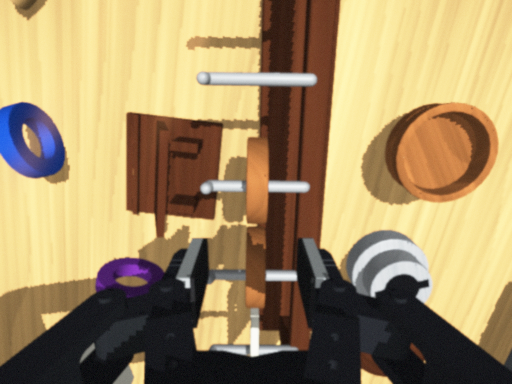

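Ring on the middle peg at (257,180); gripper aligned. Descend and grip.

```bash
python3 -m inch '[[0.5,[1,15,2],[0,0,0]],[0.5,[1,25,2],[0,0,0]],[0.5,[1,25,0],[0,0,0]],[0.5,[0,25,0],[0,0,0]],[0.5,[0,15,0],[0,0,0]],[0.5,[0,9,0],[0,0,0]],[0.5,[0,3,0],[0,0,0]],[0.5,[0,0,0],[0,0,0]]]'
python3 - <<'E'
from h import *
plan([.5495,.2125,.138],[.989,.149,0])
E
```

```text
time_s: 18.05
tcp_pos: [0.5494, 0.213, 0.1408]
tool_rot: [0.537, -0.461, 0.46, -0.536]
wrist_force: [0.1, -0.7, 0.6]
finger_gap: 0.5
t 18.05 tcp [0.5494 0.213  0.1408] gap 0.5 F [ 0.0938 -0.7389  0.5544]
tool x [ 0.1522 -0.9883  0.0001] y [-0.0011 -0.0003 -1.    ] z [ 0.9883  0.1522 -0.0012] q [0.2361 0.2323 1.7168 0.     1.1937 0.0833]
shift mm cur axes [0.5482 2.7676 0.0042]
1 turn deg [0.0665 0.1878 0.0044] shift after turn [0.5484 2.7676 0.0028]
-1 turn deg [   0.0069 -179.8122   -0.1043] shift after turn [-0.5484  2.7676 -0.0028]
```

```bash
python3 -m inch '[[0.5,[0,2,0],[0,0,0]],[0.5,[0,0,0],[0,0,0]],[0,[0,0,0],[0,0,0]],[0,[0,0,0],[0,0,0]],[0,[0,0,0],[0,0,0]],[0,[0,0,0],[0,0,0]],[0,[0,0,0],[0,0,0]],[0,[0,0,0],[0,0,0]]]'
python3 -m inch '[[0,[0,-8,0],[0,0,0]],[0,[0,-8,0],[0,0,0]],[0,[0,-7,0],[0,0,0]],[0,[0,0,0],[0,0,0]],[0,[0,0,-12],[0,0,0]],[0,[0,0,-16],[0,0,0]],[0,[0,0,-16],[0,0,0]],[0,[0,0,-14],[0,0,0]]]'
python3 -m inch '[[0,[0,-15,0],[0,0,0]],[0,[0,-25,0],[0,0,0]],[0,[0,-30,0],[0,0,0]],[0,[0,-30,0],[0,0,0]],[0,[0,-20,0],[0,0,0]],[0,[0,0,0],[0,0,0]],[0,[0,0,0],[0,0,0]],[0,[0,0,0],[0,0,0]]]'
python3 - <<'E'
from tray import *
plan([.5667,-.2065,.28],[.171,-.985,0])
cap("wrist","w9"); c=cap("scene","c9"); 
for n in "tray_c tray_slot tray_grip".split():
    for r in finder.mark_of("scene",n)[:1]: print(n,round(r['conf'],2),np.array(r['xyz']))
E
```

```text
time_s: 18.72
tcp_pos: [0.5505, 0.2133, 0.1404]
tool_rot: [-0.536, 0.46, -0.46, 0.538]
wrist_force: [-1.4, -0.3, 6.5]
finger_gap: 0.187
time_s: 19.38
tcp_pos: [0.4914, 0.204, 0.162]
tool_rot: [0.537, -0.46, 0.46, -0.537]
wrist_force: [0.0, 0.5, -0.4]
finger_gap: 0.193
time_s: 20.05
tcp_pos: [0.4918, 0.2041, 0.2811]
tool_rot: [0.537, -0.46, 0.46, -0.537]
wrist_force: [-1.0, -0.4, -1.0]
finger_gap: 0.188
t 20.05 tcp [0.4918 0.2041 0.2811] gap 0.188 F [-0.9637 -0.4496 -0.9886]
tool x [ 0.1535 -0.9882  0.0001] y [-0.0016 -0.0004 -1.    ] z [ 0.9882  0.1535 -0.0016] q [ 0.2451 -0.023   1.7212  0.      1.445   0.0911]
shift mm cur axes [417.1907   1.1598  10.9974]
1 turn deg [ 0.0667 88.9786  0.0776] shift after turn [ -3.5568   1.1208 417.3205]
-1 turn deg [  0.078  -91.0214  -0.067 ] shift after turn [   3.5568    1.1208 -417.3205]
tray_c 0.96 [ 0.5785 -0.2702  0.0217]
tray_slot 0.77 [ 0.5721 -0.2497  0.0524]
tray_grip 0.61 [ 0.4724 -0.2904  0.0372]
```

View pics/c9.png

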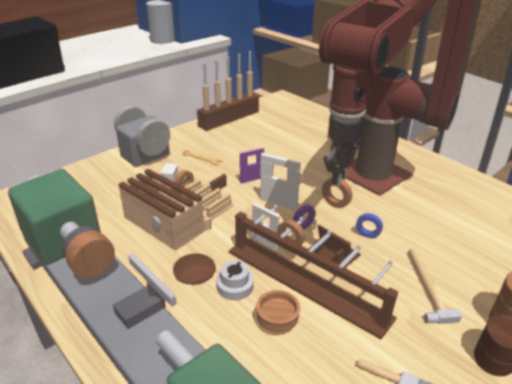

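Ring 2 is held; the tray with ring 1 is unmoved. Carry to slot y=+66.

```bash
python3 -m inch '[[0,[20,0,1],[0,0,0]],[0,[36,0,1],[0,0,0]],[0,[36,0,1],[0,0,0]],[0,[36,0,1],[0,0,0]],[0,[36,0,1],[0,0,0]],[0,[36,0,1],[0,0,0]],[0,[36,0,1],[0,0,0]],[0,[36,0,1],[0,0,0]]]'
python3 -m inch '[[0,[36,0,1],[0,0,0]],[0,[36,0,1],[0,0,0]],[0,[36,0,1],[0,0,0]],[0,[30,0,0],[0,0,0]],[0,[7,0,0],[0,0,0]],[0,[0,0,0],[0,6,0]],[0,[0,0,0],[0,6,0]],[0,[0,0,0],[0,6,0]]]'
python3 -m inch '[[0,[0,0,0],[0,6,0]],[0,[0,0,0],[0,6,0]],[0,[0,0,0],[0,6,0]],[0,[0,0,0],[0,6,0]],[0,[0,0,0],[0,6,0]],[0,[0,0,0],[0,6,0]],[0,[0,0,0],[0,6,0]],[0,[0,0,0],[0,6,0]]]'
python3 -m inch '[[0,[0,0,0],[0,6,0]],[0,[0,0,0],[0,6,0]],[0,[0,0,0],[0,6,0]],[0,[0,0,0],[0,5,0]],[0,[0,0,0],[0,0,0]],[0,[0,0,0],[0,0,0]],[0,[0,30,0],[0,0,0]],[0,[0,30,0],[0,0,0]]]'
python3 - <<'E'
from tray import *
plan([.5667,-.2065,.0965],[.171,-.985,0])
c=cap("wrist","w10")
Q=trayfit("wrist"); x,y=combs(Q,(.578,-.2718),.172)
for r in (-.088,-.044,0,.044,.088):
    m=abs(y-r)<.009; print(r,m.sum(),np.percentile(x[m],[1,99]),np.median(y[m]))
E
```

```text
time_s: 20.97
tcp_pos: [0.5418, -0.0651, 0.2817]
tool_rot: [0.537, -0.46, 0.46, -0.537]
wrist_force: [0.4, 0.4, 0.1]
finger_gap: 0.19
time_s: 21.63
tcp_pos: [0.567, -0.206, 0.2813]
tool_rot: [-0.457, 0.54, -0.539, 0.457]
wrist_force: [-0.4, 0.2, 0.6]
finger_gap: 0.191
time_s: 22.3
tcp_pos: [0.5671, -0.2054, 0.2816]
tool_rot: [-0.198, 0.679, -0.678, 0.198]
wrist_force: [0.3, -0.2, 0.2]
finger_gap: 0.186
time_s: 22.97
tcp_pos: [0.5688, -0.2067, 0.2241]
tool_rot: [0.06, -0.703, 0.705, -0.063]
wrist_force: [-0.3, -0.1, -1.5]
finger_gap: 0.187
t 22.97 tcp [ 0.5688 -0.2067  0.2241] gap 0.187 F [-0.3039 -0.1123 -1.4982]
tool x [-0.9848 -0.1739 -0.0046] y [ 0.0051 -0.0025 -1.    ] z [ 0.1739 -0.9848  0.0034] q [-0.4788  0.1846  1.6082  0.0001  1.3432  0.9172]
shift mm cur axes [  2.6676 127.6185  -0.9616]
1 turn deg [-0.1926  0.1654 -0.262 ] shift after turn [  2.0862 127.6318  -0.5258]
-1 turn deg [  -0.4112 -179.8339    0.3022] shift after turn [ -2.0862 127.6318   0.5258]
wrist n 7360 rect 0.5717 -0.2508 0.245 0.1577 84.95 zmed 0.0471579591274828
-0.088 408 [-0.0504  0.0486] -0.08752941322241248
-0.044 1602 [-0.0495  0.0484] -0.04285457116707067
0 2083 [-0.0875  0.0491] 0.0006666593074354755
0.044 1331 [-0.0478  0.0499] 0.0435752812630232
0.088 1096 [-0.0478  0.0504] 0.08837966451057962
```

View pics/w10.png

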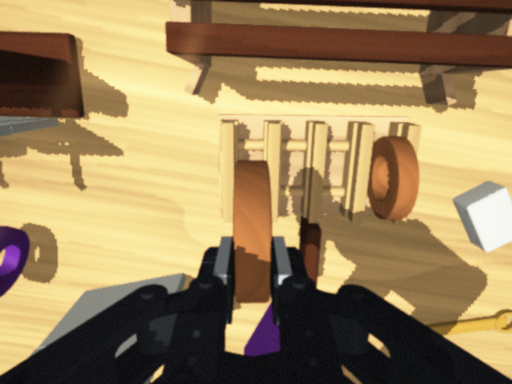

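```bash
python3 -m inch '[[0,[1,20,0],[0,0,0]],[0,[1,28,0],[0,0,0]],[0,[0,28,0],[0,0,0]],[0,[0,20,0],[0,0,0]],[0,[0,14,0],[0,0,0]],[0,[0,10,0],[0,0,0]],[0,[0,4,0],[0,0,0]],[0,[0,0,0],[0,0,0]]]'
python3 - <<'E'
from h import *
plan([.5667,-.2065,.0945])
c=cap("side","s11")
p=cv2.resize(c[0][170:330,260:460],None,fx=4,fy=3); cv2.imwrite("pics/s11z.png",p[:600,:800])
E
```

```text
time_s: 23.73
tcp_pos: [0.5654, -0.2065, 0.0984]
tool_rot: [-0.061, 0.705, -0.704, 0.061]
wrist_force: [-0.0, 0.8, -0.8]
finger_gap: 0.192
t 23.73 tcp [ 0.5654 -0.2065  0.0984] gap 0.192 F [-0.0475  0.8452 -0.8127]
tool x [-0.9852 -0.1715  0.0004] y [-0.0004  0.0002 -1.    ] z [ 0.1715 -0.9852 -0.0003] q [-0.4811  0.3113  1.7078  0.      1.123   0.9174]
shift mm cur axes [-1.2881  3.9015  0.2343]
```

View pics/s11z.png

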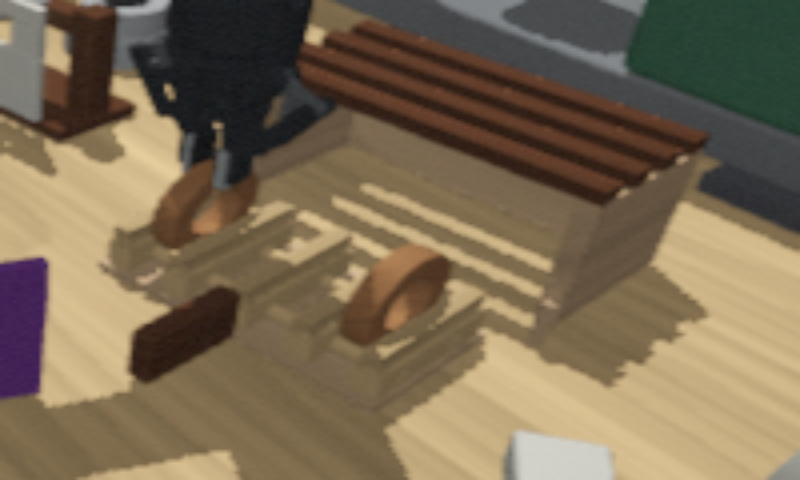

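Both rings sit in their slots ((205,205) held, (397,295) placed). Lower 4 mm more, release, rise and head back.

```bash
python3 -m inch '[[0,[0,3,0],[0,0,0]],[0,[0,1,0],[0,0,0]],[0,[0,0,0],[0,0,0]],[0.36,[0,0,0],[0,0,0]],[0.36,[0,0,0],[0,0,0]],[0.36,[0,0,0],[0,0,0]],[0.36,[0,0,0],[0,0,0]],[0.36,[0,0,0],[0,0,0]]]'
python3 -m inch '[[0.36,[0,-10,0],[0,0,0]],[0.36,[0,-20,0],[0,0,0]],[0.36,[0,-30,0],[0,0,0]],[0.36,[0,-35,0],[0,0,0]],[0.36,[0,-35,0],[0,0,0]],[0.36,[0,-35,0],[0,0,0]],[0.36,[0,0,0],[0,0,0]],[0.36,[0,0,0],[0,0,0]]]'
python3 - <<'E'
from h import *
c=cap("wrist","w12")
plan([.562,.1265,.257],[.989,.152,0])
E
```

```text
time_s: 24.45
tcp_pos: [0.5653, -0.2065, 0.0944]
tool_rot: [0.061, -0.705, 0.705, -0.061]
wrist_force: [1.7, 0.1, -0.0]
finger_gap: 0.362
time_s: 25.12
tcp_pos: [0.5669, -0.2073, 0.2637]
tool_rot: [0.058, -0.703, 0.706, -0.063]
wrist_force: [0.9, 0.1, -1.1]
finger_gap: 0.36
t 25.17 tcp [ 0.5658 -0.2067  0.261 ] gap 0.356 F [ 0.6987  0.7629 -0.3843]
tool x [-0.9853 -0.1707 -0.0022] y [ 0.0025 -0.0013 -1.    ] z [ 0.1707 -0.9853  0.0017] q [-0.4812  0.1547  1.5721  0.      1.412   0.918 ]
shift mm cur axes [ -53.1671    3.5951 -329.0053]
1 turn deg [ -0.1774 -88.9074  -0.0256] shift after turn [-329.9528    4.0394   46.8931]
-1 turn deg [ 0.0257 91.0924 -0.1783] shift after turn [329.9528   4.0394 -46.8931]
```

View pics/w12.png

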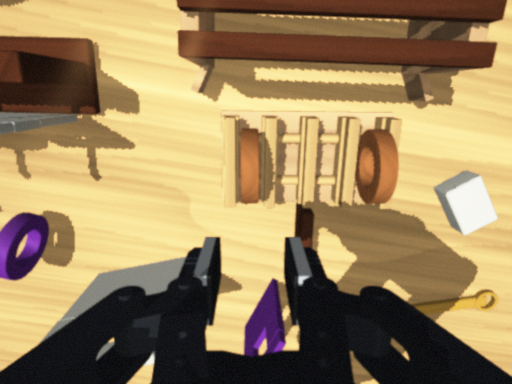

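Both rings stand in the end slots at (250,165) and (378,165). Go for the last ring.

```bash
python3 -m inch '[[0.5,[-5,0,-20],[0,0,0]],[0.5,[-5,0,-35],[0,0,0]],[0.5,[-5,0,-35],[0,0,0]],[0.5,[-5,0,-35],[0,0,0]],[0.5,[-5,0,-35],[0,0,0]],[0.5,[-5,0,-35],[0,0,0]],[0.5,[-5,0,-35],[0,0,0]],[0.5,[-5,0,-35],[0,0,0]]]'
python3 -m inch '[[0.5,[-5,0,-35],[0,0,0]],[0.5,[-5,0,-29],[0,0,0]],[0.5,[-3,0,0],[0,-6,0]],[0.5,[0,0,0],[0,-6,0]],[0.5,[0,0,0],[0,-6,0]],[0.5,[0,0,0],[0,-6,0]],[0.5,[0,0,0],[0,-6,0]],[0.5,[0,0,0],[0,-6,0]]]'
python3 -m inch '[[0.5,[0,0,0],[0,-6,0]],[0.5,[0,0,0],[0,-6,0]],[0.5,[0,0,0],[0,-6,0]],[0.5,[0,0,0],[0,-6,0]],[0.5,[0,0,0],[0,-6,0]],[0.5,[0,0,0],[0,-6,0]],[0.5,[0,0,0],[0,-6,0]],[0.5,[0,0,0],[0,-6,0]]]'
python3 -m inch '[[0.5,[0,0,0],[0,-5,0]],[0.5,[0,0,0],[0,0,0]],[0.5,[0,10,0],[0,0,0]],[0.5,[0,20,0],[0,0,0]],[0.5,[0,20,0],[0,0,0]],[0.5,[0,10,0],[0,0,0]],[0.5,[0,0,0],[0,0,0]],[0.5,[0,0,0],[0,0,0]]]'
python3 - <<'E'
from h import *
plan([.562,.1265,.138],[.989,.152,0])
c=cap("wrist","w13")
P=cloud(c).reshape(-1,3); P=P[~np.isnan(P).any(1)]
for y0 in (.126,):
  m=(P[:,2]>.131)&(P[:,2]<.142)&(P[:,0]>.52)&(P[:,0]<.59)&(abs(P[:,1]-y0)<.045)
  q=P[m]; print(len(q),np.median(q,0),(q.min(0)+q.max(0))/2)
E
```

```text
time_s: 25.83
tcp_pos: [0.558, 0.0631, 0.2574]
tool_rot: [-0.062, 0.705, -0.704, 0.059]
wrist_force: [1.0, 0.2, -0.7]
finger_gap: 0.497
time_s: 26.5
tcp_pos: [0.5602, 0.1267, 0.2571]
tool_rot: [-0.278, 0.651, -0.65, 0.276]
wrist_force: [-0.4, -0.4, 0.2]
finger_gap: 0.5
time_s: 27.17
tcp_pos: [0.5602, 0.1266, 0.2571]
tool_rot: [0.519, -0.483, 0.481, -0.517]
wrist_force: [0.3, -0.2, -0.0]
finger_gap: 0.502
time_s: 27.83
tcp_pos: [0.5607, 0.1266, 0.1982]
tool_rot: [0.537, -0.461, 0.46, -0.536]
wrist_force: [0.2, -0.4, 1.3]
finger_gap: 0.505
t 27.83 tcp [0.5607 0.1266 0.1982] gap 0.505 F [ 0.2499 -0.3548  1.302 ]
tool x [ 0.1523 -0.9883 -0.0002] y [-0.0024 -0.0002 -1.    ] z [ 0.9883  0.1523 -0.0024] q [ 0.085   0.1409  1.7075  0.      1.2956 -0.068 ]
shift mm cur axes [ 0.3603 60.2038  1.4499]
1 turn deg [ 0.1392  0.0255 -0.0095] shift after turn [ 0.3497 60.2072  1.3038]
-1 turn deg [  -0.0149 -179.9744   -0.2186] shift after turn [-0.3497 60.2072 -1.3038]
1992 [0.5622 0.1267 0.1372] [0.5622 0.1151 0.1359]
```

View pics/w13.png

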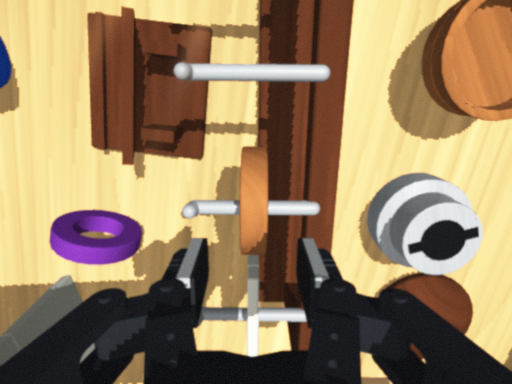

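```bash
python3 -m inch '[[0.5,[0,20,1],[0,0,0]],[0.5,[0,24,0],[0,0,0]],[0.5,[0,12,0],[0,0,0]],[0.5,[0,3,0],[0,0,0]],[0.5,[0,0,0],[0,0,0]],[0.5,[0,0,0],[0,0,0]],[0,[0,0,0],[0,0,0]],[0,[0,0,0],[0,0,0]]]'
python3 -m inch '[[0,[0,0,0],[0,0,0]],[0,[0,0,0],[0,0,0]],[0,[0,0,0],[0,0,0]],[0,[0,0,0],[0,0,0]],[0,[0,-8,0],[0,0,0]],[0,[0,-8,0],[0,0,0]],[0,[0,-7,0],[0,0,0]],[0,[0,0,0],[0,0,0]]]'
python3 -m inch '[[0,[0,0,-12],[0,0,0]],[0,[0,0,-16],[0,0,0]],[0,[0,0,-16],[0,0,0]],[0,[0,0,-14],[0,0,0]],[0,[0,-25,0],[0,0,0]],[0,[0,-35,0],[0,0,0]],[0,[0,-35,0],[0,0,0]],[0,[0,-25,0],[0,0,0]]]'
python3 - <<'E'
from tray import *
cap("wrist","w14"); c=cap("scene","c14"); 
plan([.5743,-.2495,.28],[.171,-.985,0])
for n in "tray_c tray_slot tray_grip".split():
    for r in finder.mark_of("scene",n)[:1]: print(n,round(r['conf'],2),np.array(r['xyz']))
E
```

```text
time_s: 28.55
tcp_pos: [0.5633, 0.1269, 0.1419]
tool_rot: [-0.536, 0.459, -0.461, 0.538]
wrist_force: [-0.6, 0.2, 0.4]
finger_gap: 0.229
time_s: 29.22
tcp_pos: [0.5635, 0.127, 0.1656]
tool_rot: [-0.536, 0.459, -0.461, 0.538]
wrist_force: [0.4, -0.4, -0.6]
finger_gap: 0.191
time_s: 29.88
tcp_pos: [0.5055, 0.118, 0.2865]
tool_rot: [-0.536, 0.459, -0.461, 0.538]
wrist_force: [0.8, 0.5, -0.1]
finger_gap: 0.187
t 29.98 tcp [0.5077 0.1182 0.2894] gap 0.19 F [ 0.7838  0.2636 -0.1144]
tool x [ 0.1535 -0.9881  0.0008] y [ 0.0101  0.0008 -0.9999] z [0.9881 0.1535 0.0101] q [ 0.0774 -0.0644  1.7459 -0.      1.4499 -0.0767]
shift mm cur axes [373.556    9.7602   9.2678]
1 turn deg [-0.4936 88.9814 -0.4151] shift after turn [ -2.7279   9.3727 373.6709]
-1 turn deg [ -0.4171 -91.0169   0.496 ] shift after turn [   2.7279    9.3727 -373.6709]
tray_c 0.72 [ 0.5772 -0.2679  0.0244]
tray_slot 0.88 [ 0.5723 -0.2505  0.0519]
tray_grip 0.9 [ 0.4727 -0.2843  0.0374]
```

View pics/c14.png

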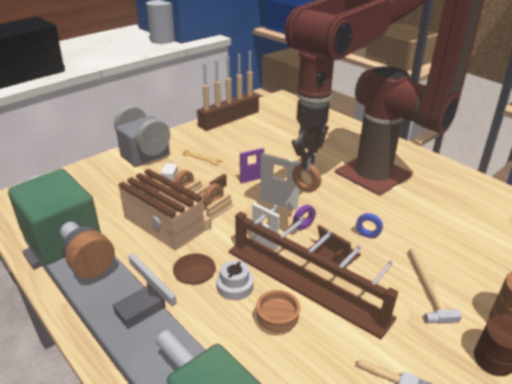

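Third ring held at (305,178); all pegs but the tile's are now empty. Carry to slot y=+22.

```bash
python3 -m inch '[[0,[20,0,1],[0,0,0]],[0,[36,0,1],[0,0,0]],[0,[36,0,1],[0,0,0]],[0,[36,0,1],[0,0,0]],[0,[36,0,1],[0,0,0]],[0,[36,0,1],[0,0,0]],[0,[36,0,1],[0,0,0]],[0,[36,0,1],[0,0,0]]]'
python3 -m inch '[[0,[36,0,1],[0,0,0]],[0,[36,0,1],[0,0,0]],[0,[30,0,0],[0,0,0]],[0,[0,0,0],[0,6,0]],[0,[0,0,0],[0,6,0]],[0,[0,0,0],[0,6,0]],[0,[0,0,0],[0,6,0]],[0,[0,0,0],[0,6,0]]]'
python3 -m inch '[[0,[0,0,0],[0,6,0]],[0,[0,0,0],[0,6,0]],[0,[0,0,0],[0,6,0]],[0,[0,0,0],[0,6,0]],[0,[0,0,0],[0,6,0]],[0,[0,0,0],[0,6,0]],[0,[0,0,0],[0,6,0]],[0,[0,0,0],[0,6,0]]]'
python3 -m inch '[[0,[0,0,0],[0,6,0]],[0,[0,0,0],[0,5,0]],[0,[0,0,0],[0,0,0]],[0,[0,20,0],[0,0,0]],[0,[0,30,0],[0,0,0]],[0,[0,20,0],[0,0,0]],[0,[0,0,0],[0,0,0]],[0,[0,0,0],[0,0,0]]]'
python3 - <<'E'
from tray import *
plan([.5743,-.2498,.0965],[.171,-.985,0])
c=cap("wrist","w15")
Q=trayfit("wrist"); x,y=combs(Q,(.578,-.2718),.172)
for r in (-.088,-.044,0,.044,.088):
    m=abs(y-r)<.009; print(r,m.sum(),np.percentile(x[m],[1,99]),np.median(y[m]))
E
```

```text
time_s: 30.8
tcp_pos: [0.5536, -0.151, 0.2806]
tool_rot: [0.537, -0.461, 0.459, -0.537]
wrist_force: [0.4, -0.0, -0.3]
finger_gap: 0.186
time_s: 31.47
tcp_pos: [0.5713, -0.2497, 0.2802]
tool_rot: [-0.399, 0.586, -0.583, 0.397]
wrist_force: [-0.6, 0.1, -0.7]
finger_gap: 0.189
time_s: 32.13
tcp_pos: [0.5713, -0.2495, 0.2803]
tool_rot: [-0.127, 0.697, -0.695, 0.125]
wrist_force: [0.9, -0.1, -0.0]
finger_gap: 0.186
time_s: 32.8
tcp_pos: [0.5709, -0.2493, 0.2107]
tool_rot: [-0.063, 0.706, -0.703, 0.06]
wrist_force: [1.4, 1.2, -1.2]
finger_gap: 0.194
t 32.8 tcp [ 0.5709 -0.2493  0.2107] gap 0.194 F [ 1.4253  1.2094 -1.2143]
tool x [-0.985  -0.1725  0.0041] y [-0.0047  0.0027 -1.    ] z [ 0.1725 -0.985  -0.0035] q [-0.5381  0.2447  1.5637 -0.      1.3386  0.8593]
shift mm cur axes [ -3.7253 114.1647   1.5175]
1 turn deg [0.2012 0.0854 0.2378] shift after turn [ -3.2535 114.1838   1.1113]
-1 turn deg [   0.3733 -179.914    -0.316 ] shift after turn [  3.2535 114.1838  -1.1113]
wrist n 6859 rect 0.5887 -0.2531 0.1471 0.2373 1.26 zmed 0.04709516894450938
-0.088 582 [-0.051   0.0485] -0.08970568387448097
-0.044 1497 [-0.0489  0.0486] -0.04354853785608255
0 1346 [-0.0621  0.0494] -0.001059421078871795
0.044 1297 [-0.0477  0.0495] 0.043559583450494155
0.088 1276 [-0.0481  0.0504] 0.0874964032184549
```

View pics/w15.png

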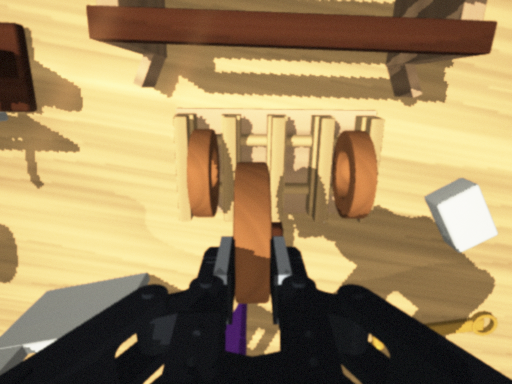

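```bash
python3 -m inch '[[0,[-2,20,1],[0,0,0]],[0,[-1,28,0],[0,0,0]],[0,[0,24,0],[0,0,0]],[0,[0,20,0],[0,0,0]],[0,[0,12,0],[0,0,0]],[0,[0,7,0],[0,0,0]],[0,[0,0,0],[0,0,0]],[0,[0,0,0],[0,0,0]]]'
python3 - <<'E'
from h import *
plan([.5743,-.2498,.0965])
c=cap("side","s16")
p=cv2.resize(c[0][170:330,260:460],None,fx=4,fy=3); cv2.imwrite("pics/s16z.png",p[:600,:800])
E
```

```text
time_s: 33.57
tcp_pos: [0.5763, -0.251, 0.1037]
tool_rot: [0.06, -0.704, 0.705, -0.061]
wrist_force: [0.3, -0.2, -0.7]
finger_gap: 0.189
t 33.57 tcp [ 0.5763 -0.251   0.1037] gap 0.189 F [ 0.2864 -0.2339 -0.7042]
tool x [-0.9853 -0.1709 -0.0014] y [ 0.0016 -0.001  -1.    ] z [ 0.1709 -0.9853  0.0012] q [-0.5362  0.3604  1.6334 -0.      1.1459  0.8629]
shift mm cur axes [ 1.751   7.2093 -1.578 ]
```

View pics/s16z.png

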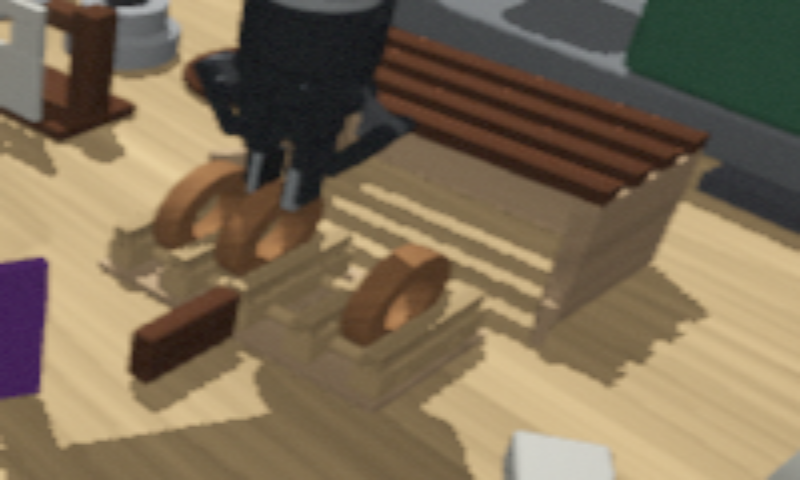

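Third ring entering its slot at (265,225). Lower 7 mm, release, rise.

```bash
python3 -m inch '[[0,[0,4,-1],[0,0,0]],[0,[0,3,0],[0,0,0]],[0,[0,0,0],[0,0,0]],[0,[0,0,0],[0,0,0]],[0.33,[0,0,0],[0,0,0]],[0.33,[0,0,0],[0,0,0]],[0.33,[0,0,0],[0,0,0]],[0.33,[0,0,0],[0,0,0]]]'
python3 -m inch '[[0.33,[0,0,0],[0,0,0]],[0.33,[0,-10,0],[0,0,0]],[0.33,[0,-20,0],[0,0,0]],[0.33,[0,-30,0],[0,0,0]],[0.33,[0,-35,0],[0,0,0]],[0.33,[0,-35,0],[0,0,0]],[0.33,[0,-35,0],[0,0,0]],[0.33,[0,0,0],[0,0,0]]]'
python3 - <<'E'
from tray import *
c=cap("wrist","w17"); cc=cap("scene")
plan([.4746,-.2898,.2],[.171,-.985,0])
for cam in ("wrist","scene"):
  for n in "tray_c tray_slot tray_grip cabinet cabinet_home".split():
    for r in finder.mark_of(cam,n)[:1]: print(cam,n,round(r['conf'],2),np.array(r['xyz']))
Q=trayfit("wrist"); x,y=combs(Q,(.578,-.2718),.172)
for r in (-.088,-.044,0,.044,.088):
    m=abs(y-r)<.009; print(r,m.sum(),np.percentile(x[m],[1,99]),np.median(y[m&(x<-.0)]),np.median(y[m&(x>0)]))
P=cloud(c).reshape(-1,3); P=P[~np.isnan(P).any(1)]
d=P[:,:2]-[.578,-.2718]; ax=np.array([np.cos(.172),np.sin(.172)])
lx=d@ax; ly=d@[-ax[1],ax[0]]
for r in (.066,.022,-.066):
    m=(abs(ly-r)<.02)&(P[:,2]>.06)&(P[:,2]<.1)&(abs(lx)<.06); print('ring',r,m.sum(),lx[m].min(),lx[m].max(),ly[m].min(),ly[m].max(),P[m][:,2].max())
E
```

```text
time_s: 34.28
tcp_pos: [0.5752, -0.2494, 0.0951]
tool_rot: [-0.061, 0.705, -0.704, 0.06]
wrist_force: [0.7, 0.4, 0.1]
finger_gap: 0.328
time_s: 34.95
tcp_pos: [0.5787, -0.2514, 0.271]
tool_rot: [0.056, -0.701, 0.708, -0.065]
wrist_force: [0.0, -1.0, 1.7]
finger_gap: 0.33
t 35.05 tcp [ 0.5765 -0.2502  0.2639] gap 0.33 F [-0.2225  0.7513 -0.4938]
tool x [-0.9853 -0.1707 -0.0044] y [ 0.005  -0.0029 -1.    ] z [ 0.1707 -0.9853  0.0037] q [-0.5349  0.2128  1.5005  0.      1.4226  0.8643]
shift mm cur axes [107.3923  63.5031  21.3724]
1 turn deg [-0.2134 -0.0183 -0.2514] shift after turn [107.1196  63.8937  21.5754]
-1 turn deg [  0.3949 179.9809  -0.3352] shift after turn [-107.1196   63.8937  -21.5754]
wrist tray_c 0.97 [ 0.5756 -0.2722  0.0272]
wrist tray_slot 0.15 [ 0.5766 -0.2707  0.0293]
wrist tray_grip 0.83 [ 0.4684 -0.2893  0.0354]
wrist cabinet 0.7 [ 0.6717 -0.2535 -0.0034]
scene tray_c 0.9 [ 0.5783 -0.2696  0.0265]
scene tray_slot 0.89 [ 0.5747 -0.2495  0.0542]
scene tray_grip 0.71 [ 0.4716 -0.2864  0.0359]
scene cabinet 0.88 [ 0.6721 -0.2559 -0.0014]
scene cabinet_home 0.57 [ 0.5617 -0.4753  0.0196]
wrist n 5901 rect 0.5717 -0.2511 0.2456 0.1577 85.0 zmed 0.047210412606449426
-0.088 604 [-0.0504  0.0484] -0.09161792230594658 -0.08998944763017402
-0.044 1142 [-0.0497  0.0486] -0.04346367901127059 -0.044028893505109495
0 1469 [-0.0878  0.0486] 2.3916289083537306e-05 -0.000779979286841357
0.044 1049 [-0.0489  0.0497] 0.04337259713700131 0.04280581340581133
0.088 1036 [-0.0478  0.0504] 0.08739497198236039 0.0865545522906119
ring 0.066 1410 -0.03747333709605722 0.0394747021711514 0.056025201244291466 0.07466389222873052 0.09493731405075256
ring 0.022 1262 -0.036072027641577326 0.039233482529766654 0.012444273455926075 0.03022603693712466 0.09521734050045683
ring -0.066 1531 -0.03912044679574303 0.0381550175496662 -0.07720476268190749 -0.058505930530039524 0.09492103783353467
```

View pics/w17.png

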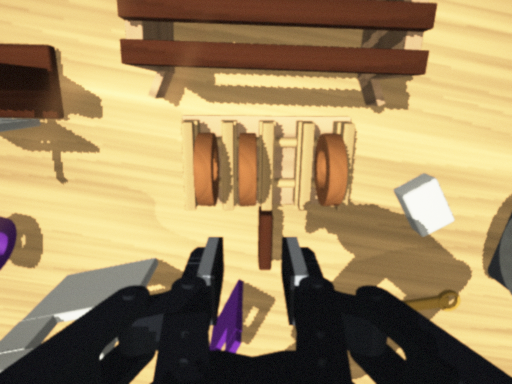

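Run:
```python
from h import *
for cam in ("wrist","scene","side"):
    c=cap(cam); P=cloud(c).reshape(-1,3); P=P[~np.isnan(P).any(1)]
    m=(P[:,2]>.122)&(P[:,2]<.138)&(P[:,0]>.6)&(P[:,0]<.85)&(P[:,1]>-.42)&(P[:,1]<-.08)
    Q=P[m][:,:2].astype(np.float32)
    r=cv2.minAreaRect(Q); print(cam,len(Q),r, np.median(P[m][:,2])); print(cv2.boxPoints(r))
    for n in ("cabinet","cabinet_home"):
        for q in finder.mark_of(cam,n)[:1]: print(n,q)
    # lateral slat edge direction: front points
    yaw=.15
    # walls/guides at z<0.04 near mouth
    m=(P[:,2]>.01)&(P[:,2]<.1)&(P[:,0]>.62)&(P[:,0]<.80)&(P[:,1]>-.42)&(P[:,1]<-.08)
    Q=P[m]; 
    d=Q[:,:2]-[.672,-.255]; ax=np.array([np.cos(yaw),np.sin(yaw)]); lx=d@ax; ly=d@[-ax[1],ax[0]]
    h=np.histogram(ly,bins=np.arange(-.15,.151,.005))[0]; print(h)
```

```text
wrist 13573 ((0.6960129141807556, -0.25237396359443665), (0.04449320584535599, 0.24037571251392365), 8.27083969116211) 0.13016943288376182
[[ 0.6567 -0.1366]
 [ 0.6913 -0.3745]
 [ 0.7353 -0.3681]
 [ 0.7007 -0.1302]]
cabinet {'xyz': [0.676, -0.255, -0.0014], 'conf': 0.88}
[  0   0   0   0   7  70 241 206 967   2  40 119 129 147  51  82  76  92
   2  53  88 112  70  16   9  16  16  20  45  48  43  18   3   9  10   9
  10  17   8   5   2   3   1   0   0   0   0   0   0   0 566 150 177 183
  53   2   0   0   0   0]
scene 1432 ((0.7351396083831787, -0.24252285063266754), (0.12135083228349686, 0.2411707490682602), 7.885054111480713) 0.12763796856039544
[[ 0.6585 -0.1314]
 [ 0.6916 -0.3703]
 [ 0.8118 -0.3536]
 [ 0.7787 -0.1148]]
cabinet {'xyz': [0.6713, -0.2531, -0.0011], 'conf': 0.92}
[  0   0   0   0   0   0   2   1  14  23   0   2   2   6   0   7   8   6
   9  19  17  18  25  26  20  30  20  28  25  25  22  26  24  28  25  18
  24  15  27  21  30  35  25  41  25  17  24  31  19  31  33  20  28 334
 529  36   0   0   0   0]
side 2336 ((0.7300812005996704, -0.24642668664455414), (0.12076195329427719, 0.24263499677181244), 8.39389705657959) 0.12758370933897503
[[ 0.6526 -0.1352]
 [ 0.6881 -0.3753]
 [ 0.8075 -0.3576]
 [ 0.7721 -0.1176]]
cabinet_home {'xyz': [0.7205, -0.2466, 0.0201], 'conf': 0.74}
[  0   0   0   0   2 436 225  65  57   5  32  35  13   6  10   0   2  20
  18  17  17  20  16  15  20  16  13  19  30  21  17  17  17  16  15  15
  15  15  13  15  13  16  13  15  15  13  14  13  14  14  19 460  59  42
  15   4   0   0   0   0]
```

All three rings stand in slots, (205,168), (247,168), (331,168), tray pose unchanged; handle at (265,240). Move over the handle and turn half round so that the camera stays clear of the cabinet roof.

```bash
python3 -m inch '[[0.6,[20,0,5],[0,0,0]],[0.6,[30,0,6],[0,0,0]],[0.6,[30,0,6],[0,0,0]],[0.6,[27,0,5],[0,0,0]],[0.6,[0,0,0],[0,-6,0]],[0.6,[0,0,0],[0,-7,0]],[0.6,[0,0,0],[0,-7,0]],[0.6,[0,0,0],[0,-7,0]]]'
python3 -m inch '[[0.6,[0,0,0],[0,-7,0]],[0.6,[0,0,0],[0,-7,0]],[0.6,[0,0,0],[0,-7,0]],[0.6,[0,0,0],[0,-7,0]],[0.6,[0,0,0],[0,-7,0]],[0.6,[0,0,0],[0,-7,0]],[0.6,[0,0,0],[0,-7,0]],[0.6,[0,0,0],[0,-7,0]]]'
python3 -m inch '[[0.6,[0,0,0],[0,-7,0]],[0.6,[0,0,0],[0,-7,0]],[0.6,[0,0,0],[0,-7,0]],[0.6,[0,0,0],[0,-7,0]],[0.6,[0,0,0],[0,-7,0]],[0.6,[0,0,0],[0,-7,0]],[0.6,[0,0,0],[0,-7,0]],[0.6,[0,0,0],[0,-7,0]]]'
python3 -m inch '[[0.6,[0,0,0],[0,-7,0]],[0.6,[0,0,0],[0,-7,0]],[0.6,[0,0,0],[0,-7,0]],[0.6,[0,0,0],[0,-7,0]],[0.6,[0,0,0],[0,-7,0]],[0.6,[0,0,0],[0,-6,0]],[0.6,[0,0,0],[0,0,0]],[0.6,[0,0,0],[0,0,0]]]'
python3 - <<'E'
from tray import *
plan([.4746,-.2898,.1],[-.171,.985,0])
c=cap("wrist","w18")
P=cloud(c).reshape(-1,3); P=P[~np.isnan(P).any(1)]
m=(P[:,2]>.040)&(P[:,2]<.056)&(P[:,0]>.44)&(P[:,0]<.515)&(abs(P[:,1]+.29)<.03)
q=P[m]; print(len(q)); 
if len(q): f=np.polyfit(q[:,0],q[:,1],1); print('handle',q.min(0),q.max(0),'slope',f[0],'y at .4746',np.polyval(f,.4746))
Q=trayfit("wrist"); x,y=combs(Q,(.578,-.2718),.172)
for r in (-.088,-.044,0,.044,.088):
    mm=abs(y-r)<.009; print(r,mm.sum(),np.percentile(x[mm],[1,99]),np.median(y[mm]))
E
```

```text
time_s: 36.72
tcp_pos: [0.4734, -0.2897, 0.2606]
tool_rot: [0.225, -0.67, 0.67, -0.225]
wrist_force: [-0.7, 0.5, -0.2]
finger_gap: 0.595
time_s: 37.38
tcp_pos: [0.4736, -0.2895, 0.2604]
tool_rot: [0.514, -0.486, 0.486, -0.514]
wrist_force: [-0.3, 0.2, 1.1]
finger_gap: 0.606
time_s: 38.05
tcp_pos: [0.4736, -0.2895, 0.2604]
tool_rot: [0.682, -0.188, 0.188, -0.682]
wrist_force: [0.3, -0.7, 1.3]
finger_gap: 0.6
time_s: 38.72
tcp_pos: [0.4736, -0.2895, 0.2604]
tool_rot: [0.705, 0.059, -0.059, -0.705]
wrist_force: [0.2, 0.3, 0.0]
finger_gap: 0.599
t 38.72 tcp [ 0.4736 -0.2895  0.2604] gap 0.599 F [0.1711 0.348  0.04  ]
tool x [0.9859 0.1676 0.0001] y [ 0.0001 -0.0001 -1.    ] z [-0.1676  0.9859 -0.0001] q [-0.6907  0.0435  1.693   0.      1.405  -2.4299]
shift mm cur axes [  0.9099 160.3827  -0.4566]
1 turn deg [ 0.0048 -0.202   0.0046] shift after turn [  0.9211 160.3826  -0.4732]
-1 turn deg [ -0.0072 179.798    0.0075] shift after turn [ -0.9211 160.3826   0.4732]
877
handle [ 0.451  -0.2997  0.0401] [ 0.5149 -0.2742  0.0523] slope 0.1647137652865915 y at .4746 -0.28883887227903127
wrist n 4249 rect 0.5581 -0.2752 0.1401 0.1883 9.63 zmed 0.047382758935251845
-0.088 403 [-0.0513 -0.0051] -0.0878319102345899
-0.044 867 [-0.0505  0.0485] -0.04347601986918619
0 1222 [-0.088  0.048] 0.0003659807528226268
0.044 861 [-0.0495  0.0488] 0.043376184430767566
0.088 436 [-0.0491 -0.0034] 0.08770408839418875
```

View pics/w18.png

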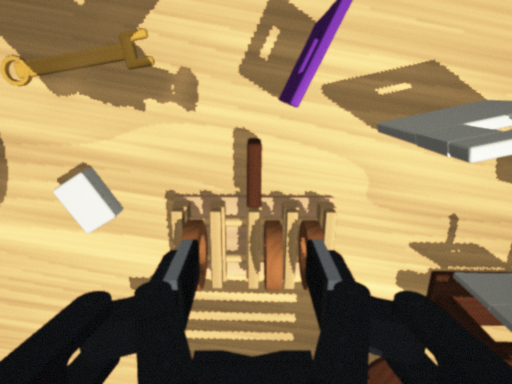

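Handle at (254,172) lies in line with the jaws. Descend and grip.

```bash
python3 -m inch '[[0.5,[0,20,0],[0,0,0]],[0.5,[0,35,0],[0,0,0]],[0.5,[0,35,0],[0,0,0]],[0.5,[0,35,0],[0,0,0]],[0.5,[0,35,0],[0,0,0]],[0.5,[0,30,0],[0,0,0]],[0.5,[0,20,0],[0,0,0]],[0.5,[0,12,0],[0,0,0]]]'
python3 -m inch '[[0.5,[0,2,0],[0,0,0]],[0.5,[0,0,0],[0,0,0]],[0.5,[0,0,0],[0,0,0]],[0,[0,0,0],[0,0,0]],[0,[0,0,0],[0,0,0]],[0,[0,0,0],[0,0,0]],[0,[0,0,0],[0,0,0]],[0,[0,0,0],[0,0,0]]]'
python3 - <<'E'
from tray import *
plan([.4746,-.2898,.036],[-.1425,.99,0])
c=cap("side","s19")
p=cv2.resize(c[0][170:330,260:460],None,fx=4,fy=3); cv2.imwrite("pics/s19z.png",p[:600,:800])
E
```

```text
time_s: 39.48
tcp_pos: [0.4719, -0.2881, 0.0351]
tool_rot: [-0.703, -0.059, 0.061, 0.706]
wrist_force: [-0.0, -0.0, 0.4]
finger_gap: 0.497
time_s: 40.15
tcp_pos: [0.4746, -0.29, 0.0382]
tool_rot: [0.705, 0.061, -0.06, -0.704]
wrist_force: [-0.8, 1.5, 6.8]
finger_gap: 0.173
t 40.15 tcp [ 0.4746 -0.29    0.0382] gap 0.173 F [-0.8334  1.4966  6.7944]
tool x [0.9852 0.1713 0.0016] y [ 0.0019 -0.0014 -1.    ] z [-0.1713  0.9852 -0.0017] q [-0.6904  0.3012  1.8545  0.0001  0.9836 -2.4334]
shift mm cur axes [0.061  2.1757 0.2029]
1 turn deg [0.0946 1.6722 0.0929] shift after turn [0.0587 2.1759 0.201 ]
-1 turn deg [   0.1446 -178.3277   -0.1472] shift after turn [-0.0587  2.1759 -0.201 ]
```

View pics/s19z.png

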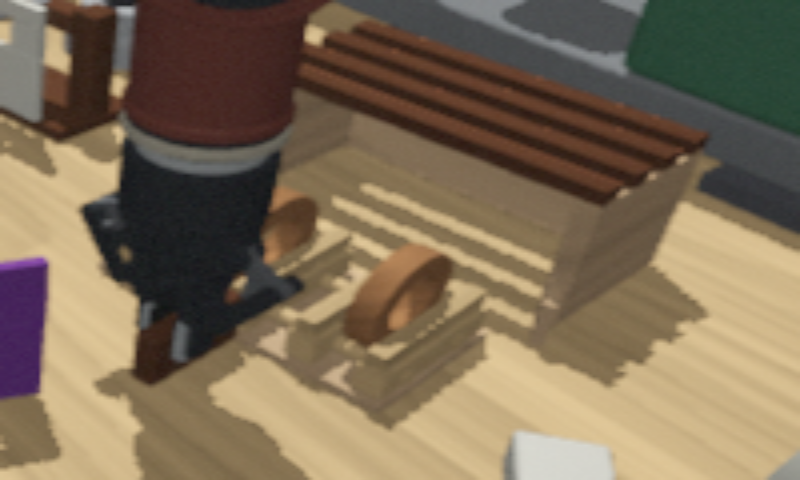

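```bash
python3 -m inch '[[0,[3,0,2],[0,0.5,0]],[0,[5,0,2],[0,0.6,0]],[0,[6,0,2],[0,0.6,0]],[0,[7,0,1],[0,0,0]],[0,[8,0,0],[0,0,0]],[0,[8,0,0],[0,0,0]],[0,[8,0,0],[0,0,0]],[0,[4,0,0],[0,0,0]]]'
python3 - <<'E'
from tray import *
plan([.6195,-.2624,.037],[-.1425,.99,0])
c=cap("wrist","w20"); cap("scene")
for n in "tray_c tray_grip".split():
    for r in finder.mark_of("scene",n)[:1]: print(n,round(r['conf'],2),np.array(r['xyz']))
E
```

```text
time_s: 40.87
tcp_pos: [0.5208, -0.2766, 0.0382]
tool_rot: [0.706, 0.05, -0.051, -0.705]
wrist_force: [-11.4, -1.7, 13.4]
finger_gap: 0.173
t 40.87 tcp [ 0.5208 -0.2766  0.0382] gap 0.173 F [-11.3941  -1.7361  13.4317]
tool x [ 0.9899  0.1416 -0.0016] y [-0.0014 -0.0018 -1.    ] z [-0.1416  0.9899 -0.0016] q [-0.6207  0.3711  1.7626 -0.0027  1.008  -2.3321]
shift mm cur axes [99.7574  1.0336  0.0723]
1 turn deg [ 0.0915 -0.0525 -0.0916] shift after turn [99.7556  1.1931 -0.0209]
-1 turn deg [  0.1438 179.9474   0.1436] shift after turn [-99.7556   1.1931   0.0209]
tray_c 0.61 [ 0.625  -0.2592  0.026 ]
tray_grip 0.95 [ 0.5193 -0.2758  0.0374]
```

View pics/w20.png

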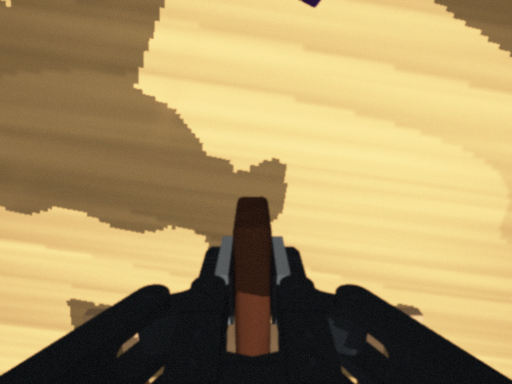

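```bash
python3 -m inch '[[0,[4,-1,0],[0,0,0]],[0,[7,0,0],[0,0,0]],[0,[8,0,0],[0,0,0]],[0,[8,0,0],[0,0,0]],[0,[8,0,0],[0,0,0]],[0,[8,0,0],[0,0,0]],[0,[6,0,0],[0,0,0]],[0,[4,0,0],[0,0,0]]]'
python3 - <<'E'
from tray import *
plan([.6195,-.2624,.037],[-.1425,.99,0])
c=cap("side","s21"); 
p=cv2.resize(c[0][170:330,260:460],None,fx=4,fy=3); cv2.imwrite("pics/s21z.png",p[:600,:800])
E
```

```text
time_s: 41.73
tcp_pos: [0.5731, -0.2684, 0.0382]
tool_rot: [0.706, 0.05, -0.051, -0.705]
wrist_force: [-6.8, -1.6, 6.0]
finger_gap: 0.176
t 41.73 tcp [ 0.5731 -0.2684  0.0382] gap 0.176 F [-6.8188 -1.6225  6.0077]
tool x [ 0.9899  0.1415 -0.0016] y [-0.0015 -0.0008 -1.    ] z [-0.1415  0.9899 -0.0006] q [-0.5618  0.4586  1.6421 -0.0017  1.0418 -2.2738]
shift mm cur axes [46.7863  1.1464 -0.5785]
1 turn deg [ 0.0318 -0.0534 -0.0936] shift after turn [46.7838  1.2224 -0.6228]
-1 turn deg [  0.1469 179.9465   0.05  ] shift after turn [-46.7838   1.2224   0.6228]
```

View pics/s21z.png

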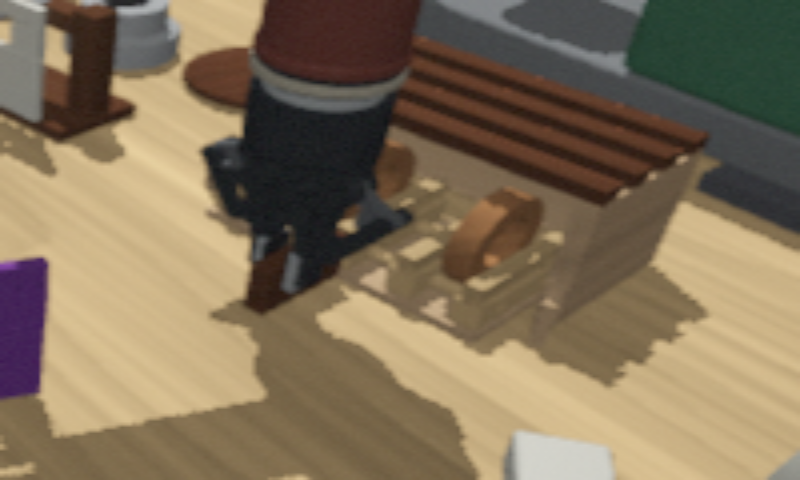

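The tray is half in, rings upright. Push the remaining ~45 mm.

```bash
python3 -m inch '[[0,[4,0,0],[0,0,0]],[0,[7,0,0],[0,0,0]],[0,[7,0,0],[0,0,0]],[0,[7,0,0],[0,0,0]],[0,[7,0,0],[0,0,0]],[0,[5,0,0],[0,0,0]],[0,[4,0,0],[0,0,0]],[0,[0,0,0],[0,0,0]]]'
python3 - <<'E'
from tray import *
plan([.6195,-.2624,.037],[-.1425,.99,0])
E
```

```text
time_s: 42.45
tcp_pos: [0.6143, -0.2626, 0.0382]
tool_rot: [0.706, 0.05, -0.05, -0.705]
wrist_force: [-2.9, -0.6, 4.3]
finger_gap: 0.177
t 42.45 tcp [ 0.6143 -0.2626  0.0382] gap 0.177 F [-2.8765 -0.6069  4.2769]
tool x [0.9899 0.1414 0.    ] y [ 0.0001 -0.0008 -1.    ] z [-0.1414  0.9899 -0.0008] q [-0.5216  0.5286  1.5417 -0.0007  1.0707 -2.234 ]
shift mm cur axes [ 5.2066  1.2396 -0.561 ]
1 turn deg [ 0.0447 -0.061   0.0015] shift after turn [ 5.2061  1.239  -0.5675]
-1 turn deg [ -0.0024 179.939    0.0702] shift after turn [-5.2061  1.239   0.5675]
```

```bash
python3 -m inch '[[0,[2,0,0],[0,0,0]],[0,[2,0,0],[0,0,0]],[0,[1,0,0],[0,0,0]],[0,[1,0,0],[0,0,0]],[0,[1,0,0],[0,0,0]],[0,[1,0,0],[0,0,0]],[0,[0,0,0],[0,0,0]],[0,[0,0,0],[0,0,0]]]'
python3 - <<'E'
from tray import *
plan([.6195,-.2624,.037],[-.1425,.99,0])
E
```

```text
time_s: 43.12
tcp_pos: [0.6199, -0.2618, 0.0382]
tool_rot: [0.705, 0.049, -0.051, -0.705]
wrist_force: [-13.1, -1.3, 9.1]
finger_gap: 0.174
t 43.12 tcp [ 0.6199 -0.2618  0.0382] gap 0.174 F [-13.0817  -1.3096   9.1374]
tool x [ 0.99    0.1412 -0.004 ] y [-0.004  -0.0004 -1.    ] z [-0.1412  0.99    0.0002] q [-0.5156  0.5411  1.5235 -0.0026  1.0802 -2.2268]
shift mm cur axes [-0.4627  1.2433 -0.5222]
1 turn deg [-0.0111 -0.0753 -0.2286] shift after turn [-0.4684  1.2415 -0.5213]
-1 turn deg [  0.3589 179.9243  -0.0175] shift after turn [0.4684 1.2415 0.5213]
```

```bash
python3 -m inch '[[0,[1,0,0],[0,0,0]],[0,[1,0,0],[0,0,0]],[0,[0,0,0],[0,0,0]],[0,[0,0,0],[0,0,0]],[0,[0,0,0],[0,0,0]],[0,[0,0,0],[0,0,0]],[0,[0,0,0],[0,0,0]],[0,[0,0,0],[0,0,0]]]'
python3 - <<'E'
from tray import *
plan([.6195,-.2624,.037],[-.1425,.99,0])
c=cap("scene","c22"); s=cap("side","s22")
for cam in ("scene","side"):
  for n in "tray_c tray_grip cabinet cabinet_home".split():
    for r in finder.mark_of(cam,n)[:1]: print(cam,n,round(r['conf'],2),np.array(r['xyz']))
cv2.imwrite("pics/s22z.png",cv2.resize(s[0][170:330,260:460],None,fx=4,fy=3))
E
```

```text
time_s: 43.78
tcp_pos: [0.62, -0.2617, 0.0382]
tool_rot: [-0.705, -0.047, 0.053, 0.706]
wrist_force: [-20.8, -1.1, 14.9]
finger_gap: 0.175
t 43.78 tcp [ 0.62   -0.2617  0.0382] gap 0.175 F [-20.8419  -1.1373  14.9338]
tool x [ 0.99    0.1411 -0.0078] y [-0.0079  0.0002 -1.    ] z [-0.1411  0.99    0.0013] q [-0.5147  0.5439  1.5196 -0.0042  1.0851 -2.225 ]
shift mm cur axes [-0.6036  1.2163 -0.6192]
1 turn deg [-0.0749 -0.081  -0.4487] shift after turn [-0.614   1.2123 -0.6167]
-1 turn deg [  0.7045 179.9176  -0.1177] shift after turn [0.614  1.2123 0.6167]
scene tray_c 0.39 [0.5768 0.0393 0.0214]
scene cabinet 0.92 [ 0.6704 -0.255   0.0009]
side tray_c 0.96 [ 0.7221 -0.2448  0.0224]
side tray_grip 0.62 [ 0.7218 -0.2277  0.0521]
side cabinet_home 0.85 [ 0.7205 -0.2492  0.0198]
```

View pics/s22z.png

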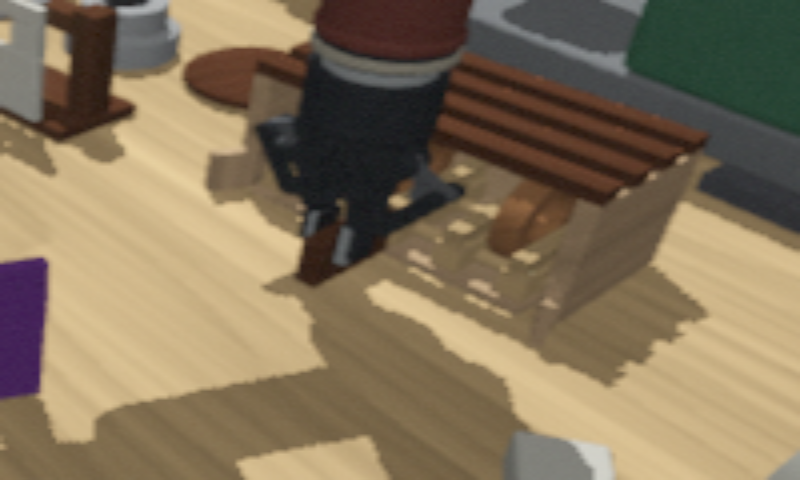

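The tray is home (push stopped with ~21 N, handle at its computed home position). Relax, release, rise.

```bash
python3 -m inch '[[0,[-2,0,0],[0,0,0]],[0,[-1,0,0],[0,0,0]],[0,[0,0,0],[0,0,0]],[0.4,[0,0,0],[0,0,0]],[0.4,[0,0,0],[0,0,0]],[0.4,[0,0,0],[0,0,0]],[0.4,[0,0,0],[0,0,0]],[0.4,[0,-6,0],[0,0,0]]]'
python3 -m inch '[[0.4,[0,-10,0],[0,0,0]],[0.4,[0,-20,0],[0,0,0]],[0.4,[0,-30,0],[0,0,0]],[0.4,[0,-38,0],[0,0,0]],[0.4,[0,-38,0],[0,0,0]],[0.4,[0,-38,0],[0,0,0]],[0.4,[0,-38,0],[0,0,0]],[0.4,[0,-20,0],[0,0,0]]]'
python3 - <<'E'
from tray import *
plan([.5745,.0395,.28],[.989,.15,0])
c=cap("wrist","w23"); s=cap("side","s23"); cap("scene","c23")
for cam in ("scene","side","wrist"):
  for n in "tray_c tray_grip cabinet cabinet_home".split():
    for r in finder.mark_of(cam,n)[:1]: print(cam,n,round(r['conf'],2),np.array(r['xyz']))
cv2.imwrite("pics/s23z.png",cv2.resize(s[0][170:330,260:460],None,fx=4,fy=3))
P=cloud(s).reshape(-1,3); P=P[~np.isnan(P).any(1)]
E
```

```text
time_s: 44.95
tcp_pos: [0.6202, -0.2605, 0.042]
tool_rot: [-0.705, -0.05, 0.051, 0.706]
wrist_force: [0.2, 0.5, -0.5]
finger_gap: 0.4
time_s: 45.62
tcp_pos: [0.6226, -0.2619, 0.2832]
tool_rot: [0.707, 0.053, -0.048, -0.704]
wrist_force: [0.8, 0.4, 1.8]
finger_gap: 0.4
t 45.62 tcp [ 0.6226 -0.2619  0.2832] gap 0.4 F [0.8183 0.3597 1.7969]
tool x [0.9899 0.1416 0.0072] y [ 0.0079 -0.0044 -1.    ] z [-0.1415  0.9899 -0.0055] q [-0.5148  0.3133  1.3442  0.0001  1.4751 -2.2277]
shift mm cur axes [ -4.959    1.4603 305.1554]
1 turn deg [-0.0754 89.5134  0.5685] shift after turn [-305.1738    3.1603   -2.3543]
-1 turn deg [  0.5698 -90.4853   0.0755] shift after turn [305.1738   3.1603   2.3543]
scene tray_c 0.47 [ 0.5589 -0.4761  0.0168]
scene tray_grip 0.62 [0.5745 0.0396 0.0787]
scene cabinet 0.75 [ 0.6724 -0.2531  0.0011]
side tray_c 0.54 [ 0.5436  0.2132 -0.0007]
side tray_grip 0.63 [ 0.6119 -0.2551  0.0356]
side cabinet 0.18 [0.5753 0.0395 0.0763]
side cabinet_home 0.64 [ 0.7219 -0.246   0.0235]
wrist tray_grip 0.82 [ 0.6102 -0.2547  0.0376]
```

View pics/s23z.png

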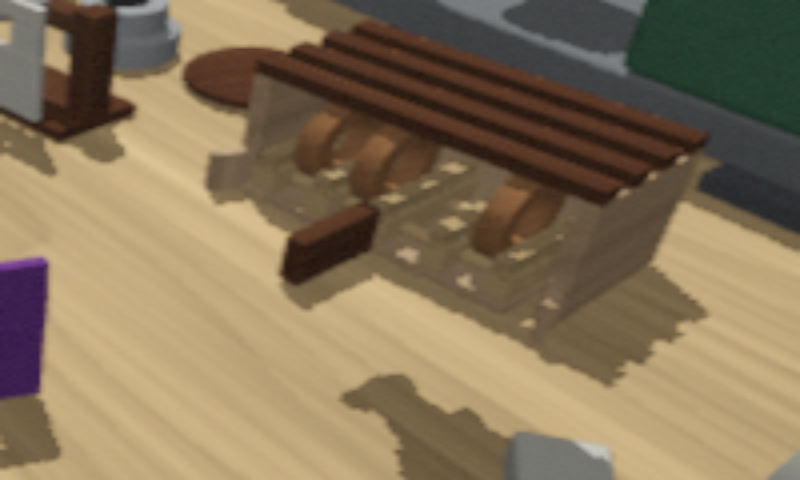

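View pics/w23.png

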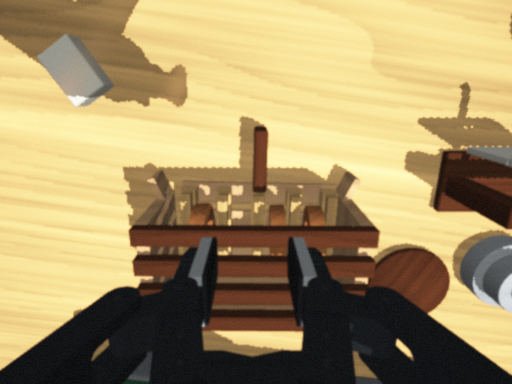

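Run:
```python
from tray import *
import numpy as np
c=cap("wrist"); s=cap("side")
for nm,cc in (("wrist",c),("side",s)):
    P=cloud(cc).reshape(-1,3); P=P[~np.isnan(P).any(1)]
    m=(P[:,2]>.040)&(P[:,2]<.054)&(P[:,0]>.57)&(P[:,0]<.662)&(abs(P[:,1]+.26)<.04)
    q=P[m]; f=np.polyfit(q[:,0],q[:,1],1); r=abs(q[:,1]-np.polyval(f,q[:,0]))<.012; q=q[r]
    # direction by minAreaRect
    rr=cv2.minAreaRect(q[:,:2].astype(np.float32)); 
    print(nm,len(q),'min',q.min(0),'max',q.max(0),'slope',np.polyfit(q[:,0],q[:,1],1)[0],rr)
    # tray floor front edge: z 0.003-0.012 region and comb fronts
    o=np.array([.674,-.2545]); ax=np.array([np.cos(.143),np.sin(.143)]); ay=np.array([-ax[1],ax[0]])
    d=P[:,:2]-o; lx=d@ax; ly=d@ay
    m=(P[:,2]>.040)&(P[:,2]<.054)&(abs(ly)<.1)&(lx>-.02)&(lx<.06)
    print(' comb front lx',[ (r,m[abs(ly-r)<.009].sum(), np.percentile(lx[m&(abs(ly-r)<.009)],[1,50]) if (m&(abs(ly-r)<.009)).sum()>5 else None) for r in (-.088,-.044,.044,.088)])
    h=np.histogram(ly[m&(lx<.03)],bins=np.arange(-.1,.1001,.005))[0]; print(h)
    m=(P[:,2]>.055)&(P[:,2]<.1)&(abs(ly)<.09)&(lx>-.02)&(lx<.1)
    h=np.histogram(ly[m],bins=np.arange(-.1,.1001,.005))[0]; print('rings',h, lx[m].min() if m.any() else None)
```

```text
wrist 887 min [ 0.5902 -0.2666  0.0404] max [ 0.6619 -0.2433  0.0514] slope 0.11329604575955331 ((0.6266146898269653, -0.25484222173690796), (0.07227150350809097, 0.016042618080973625), 7.03281831741333)
 comb front lx [(-0.088, np.int64(273), array([-0.0074,  0.0115])), (-0.044, np.int64(279), array([-0.0063,  0.0131])), (0.044, np.int64(284), array([-0.0043,  0.0137])), (0.088, np.int64(292), array([-0.0033,  0.0133]))]
[  0   0  97 135  98   2   8   9  10  31   5 126 129  77   0   0   0   0
   0  35 151 184  38   3  13   9  11   2  66 121 115   1  25   9   9   7
   0 106 119  92]
rings [  0   0   0   0   0  32  91  93  95  61   0   0   0   0   0   0   0   0
   0   0   0   0   0  41 119 116 118  42   0   0   0   0  92  83  84  90
   0   0   0   0] 0.003206901459023997
side 166 min [ 0.587  -0.2651  0.04  ] max [ 0.6593 -0.2442  0.0493] slope 0.09837477703539613 ((0.6231456995010376, -0.25470006465911865), (0.07238944619894028, 0.017112093046307564), 6.1812825202941895)
 comb front lx [(-0.088, np.int64(88), array([-0.0102,  0.0195])), (-0.044, np.int64(58), array([-0.0101,  0.0103])), (0.044, np.int64(36), array([-0.0081,  0.0049])), (0.088, np.int64(31), array([-0.0073,  0.0058]))]
[ 0  0 24 28 28  4 17 10  9  4  0 23 28 15  0  0  0  0  0  5 34 21 13  2
 20  7  5  4  3 17 20  5 17  6  7  5  2  8 14 18]
rings [ 0  0  0  0  0 24 81 46 43 17  0  0  0  0  0  0  0  0  0  0  0  0  0  2
 85 44 33 22  0  0  0  0 61 42 36 30  6  0  0  0] 0.00018015968244642532
```

The tray seems ~6 mm short and ~5 mm towards +y (handle end at x=0.590 rather than 0.597). I'll regrip and push it properly.

Run:
```python
from tray import *
plan([.6128,-.2567,.04],[-.12,.99,0])
```

```text
t 46.47 tcp [ 0.6209 -0.2612  0.2752] gap 0.397 F [0.4746 0.6296 0.5502]
tool x [ 0.99    0.1414 -0.0001] y [-0.0001  0.     -1.    ] z [-0.1414  0.99    0.    ] q [-0.5151  0.3196  1.3511 -0.      1.4711 -2.2277]
shift mm cur axes [ -7.4199 235.2402   5.558 ]
1 turn deg [-0.0017  1.2173 -0.0043] shift after turn [ -7.5542 235.2395   5.4059]
-1 turn deg [  -0.0068 -178.7827    0.0026] shift after turn [  7.5542 235.2395  -5.4059]
```

```bash
python3 -m inch '[[0.5,[-7,20,5],[0,1.2,0]],[0.5,[0,35,0],[0,0,0]],[0.5,[0,35,0],[0,0,0]],[0.5,[0,35,0],[0,0,0]],[0.5,[0,35,0],[0,0,0]],[0.5,[0,35,0],[0,0,0]],[0.5,[0,25,0],[0,0,0]],[0.5,[0,12,0],[0,0,0]]]'
python3 - <<'E'
from tray import *
plan([.6128,-.2567,.042],[-.12,.99,0])
E
```

```text
time_s: 47.13
tcp_pos: [0.6106, -0.2557, 0.0385]
tool_rot: [-0.705, -0.041, 0.045, 0.707]
wrist_force: [-1.0, -0.8, -0.9]
finger_gap: 0.496
t 47.13 tcp [ 0.6106 -0.2557  0.0385] gap 0.496 F [-0.9982 -0.7518 -0.9356]
tool x [ 0.9927  0.1206 -0.0055] y [-0.0059  0.0033 -1.    ] z [-0.1206  0.9927  0.004 ] q [-0.5156  0.5207  1.5527 -0.      1.0749 -2.2072]
shift mm cur axes [ 2.0205 -3.5187 -1.2309]
1 turn deg [-0.2284  0.0143 -0.3129] shift after turn [ 2.04   -3.5026 -1.2444]
-1 turn deg [  -0.4915 -179.9847    0.3588] shift after turn [-2.04   -3.5026  1.2444]
```

```bash
python3 -m inch '[[0.5,[0,0,0],[0,0,0]],[0.5,[0,0,0],[0,0,0]],[0,[0,0,0],[0,0,0]],[0,[0,0,0],[0,0,0]],[0,[0,0,0],[0,0,0]],[0,[0,0,0],[0,0,0]],[0,[0,0,0],[0,0,0]],[0,[0,0,0],[0,0,0]]]'
python3 -m inch '[[0,[2,0,-1],[0,-0.3,0]],[0,[2,0,-1],[0,-0.3,0]],[0,[2,0,-1],[0,-0.3,0]],[0,[2,0,-1],[0,-0.3,0]],[0,[1,0,0],[0,0,0]],[0,[1,0,0],[0,0,0]],[0,[0,0,0],[0,0,0]],[0,[0,0,0],[0,0,0]]]'
python3 - <<'E'
from tray import *
plan([.6195,-.2624,.042],[-.1425,.99,0])
s=cap("side")
P=cloud(s).reshape(-1,3); P=P[~np.isnan(P).any(1)]
o=np.array([.674,-.2545]); ax=np.array([np.cos(.143),np.sin(.143)]); ay=np.array([-ax[1],ax[0]])
d=P[:,:2]-o; lx=d@ax; ly=d@ay
m=(P[:,2]>.040)&(P[:,2]<.054)&(abs(ly)<.1)&(lx>-.02)&(lx<.06)
for r in (-.088,-.044): print(r,np.percentile(lx[m&(abs(ly-r)<.009)],[1,50]))
m=(P[:,2]>.055)&(P[:,2]<.1)&(abs(ly)<.09)&(lx>-.02)&(lx<.1)
h=np.histogram(ly[m],bins=np.arange(-.1,.1001,.005))[0]; print('rings',h)
E
```

```text
time_s: 47.8
tcp_pos: [0.6151, -0.2577, 0.0466]
tool_rot: [0.707, 0.044, -0.042, -0.705]
wrist_force: [-0.7, 1.6, 6.0]
finger_gap: 0.167
time_s: 48.47
tcp_pos: [0.6205, -0.2602, 0.0465]
tool_rot: [-0.705, -0.048, 0.053, 0.706]
wrist_force: [-22.2, 3.4, 20.3]
finger_gap: 0.167
t 48.47 tcp [ 0.6205 -0.2602  0.0465] gap 0.167 F [-22.1738   3.4198  20.2816]
tool x [ 0.9898  0.1421 -0.0074] y [-0.0075  0.0004 -1.    ] z [-0.1421  0.9898  0.0014] q [-0.5126  0.5324  1.5183 -0.0038  1.0976 -2.2243]
shift mm cur axes [-1.2802  4.496  -2.0103]
1 turn deg [-0.0826 -0.0188 -0.4243] shift after turn [-1.3141  4.4892 -2.0034]
-1 turn deg [  0.6664 179.9799  -0.1297] shift after turn [1.3141 4.4892 2.0034]
-0.088 [-0.002   0.0197]
-0.044 [-0.0022  0.02  ]
rings [ 0  0  0  0  0 60 48 44 29  0  0  0  0  0  0  0  0  0  0  0  0  0  0  2
  2  0  0  0  0  0  0  0  0  0  0  0  0  0  0  0]
```

```bash
python3 -m inch '[[0.3,[0,0,0],[0,0,0]],[0.5,[0,0,0],[0,0,0]],[0.5,[0,0,0],[0,0,0]],[0.5,[0,0,0],[0,0,0]],[0.5,[0,0,0],[0,0,0]],[0.5,[0,0,0],[0,0,0]],[0.5,[0,0,0],[0,0,0]],[0.5,[0,0,0],[0,0,0]]]'
cat > chk.py <<'E'
from tray import *
def chk(cam):
    s=cap(cam)
    P=cloud(s).reshape(-1,3); P=P[~np.isnan(P).any(1)]
    o=np.array([.674,-.2545]); ax=np.array([np.cos(.143),np.sin(.143)]); ay=np.array([-ax[1],ax[0]])
    d=P[:,:2]-o; lx=d@ax; ly=d@ay
    m=(P[:,2]>.040)&(P[:,2]<.054)&(abs(ly)<.1)&(lx>-.02)&(lx<.06)
    print(cam,'comb',[(r,np.percentile(lx[m&(abs(ly-r)<.009)],[1]) if (m&(abs(ly-r)<.009)).any() else None) for r in (-.088,-.044,.044,.088)])
    h=np.histogram(ly[m&(lx<.03)],bins=np.arange(-.1,.1001,.005))[0]; print(h)
    m=(P[:,2]>.055)&(P[:,2]<.1)&(abs(ly)<.09)&(lx>-.02)&(lx<.1)
    h=np.histogram(ly[m],bins=np.arange(-.1,.1001,.005))[0]; print('rings',h)
    m=(P[:,2]>.040)&(P[:,2]<.054)&(lx<-.01)&(lx>-.1)&(abs(ly)<.03)
    q=P[m]
    if len(q)>20: print('handle',q.min(0),q.max(0),cv2.minAreaRect(q[:,:2].astype(np.float32)))
E
python3 - <<'E'
from chk import *
plan([.6195,-.2624,.042],[-.1425,.99,0])
chk("side")
E
```

```text
time_s: 49.18
tcp_pos: [0.6238, -0.2598, 0.0431]
tool_rot: [-0.705, -0.05, 0.05, 0.705]
wrist_force: [0.1, -0.1, 0.1]
finger_gap: 0.503
t 49.18 tcp [ 0.6238 -0.2598  0.0431] gap 0.503 F [ 0.1297 -0.0809  0.1119]
tool x [ 0.9899  0.1414 -0.0001] y [-0.0001  0.0001 -1.    ] z [-0.1414  0.9899  0.0001] q [-0.5112  0.538   1.5174  0.      1.0864 -2.224 ]
shift mm cur axes [-4.5843  1.1353 -1.9948]
1 turn deg [-0.0068 -0.0592 -0.006 ] shift after turn [-4.5864  1.135  -1.9899]
-1 turn deg [  0.0094 179.9408  -0.0107] shift after turn [4.5864 1.135  1.9899]
side comb [(-0.088, array([-0.0025])), (-0.044, array([-0.0027])), (0.044, array([-0.0043])), (0.088, array([0.0004]))]
[ 0 12 24 23  5 18 10  8  8  0 14 23 21  0  0  0  0  0  0  7  4  2  0  0
  0  0  0  2  9  8  1  0  0  0  0  0  0  4  1  0]
rings [ 0  0  0  0  0 66 50 38 31  0  0  0  0  0  0  0  0  0  0  0  0  0  0  1
  3  0  0  0  0  0  0  0  0  0  0  1  0  0  0  0]
handle [ 0.5928 -0.2918  0.0402] [ 0.6534 -0.2338  0.0538] ((0.6183671951293945, -0.2567704916000366), (0.05583050101995468, 0.04575183615088463), 53.176124572753906)
```

```bash
python3 -m inch '[[0.5,[0,-8,0],[0,0,0]],[0.5,[0,-14,0],[0,0,0]],[0.5,[0,-20,0],[0,0,0]],[0.5,[0,-30,0],[0,0,0]],[0.5,[0,-36,0],[0,0,0]],[0.5,[0,-36,0],[0,0,0]],[0.5,[0,-36,0],[0,0,0]],[0.5,[0,-30,0],[0,0,0]]]'
python3 - <<'E'
from chk import *
cap("wrist","w24")
plan([.6195,-.2624,.042],[-.1425,.99,0])
chk("side");chk("wrist")
E
```

```text
time_s: 49.9
tcp_pos: [0.6243, -0.2601, 0.2586]
tool_rot: [0.706, 0.051, -0.049, -0.704]
wrist_force: [0.4, 0.3, -0.3]
finger_gap: 0.502
t 49.95 tcp [ 0.6268 -0.2614  0.2662] gap 0.501 F [ 0.7346 -1.052   5.4227]
tool x [0.9899 0.1415 0.0116] y [ 0.0127 -0.0071 -0.9999] z [-0.1414  0.9899 -0.0089] q [-0.5112  0.326   1.3598  0.      1.4412 -2.2239]
shift mm cur axes [ -9.9431 224.1354   2.0471]
1 turn deg [ 0.5081 -0.056   0.6643] shift after turn [ -7.3425 224.2449   0.0675]
-1 turn deg [ -1.0432 179.9392   0.7978] shift after turn [  7.3425 224.2449  -0.0675]
side comb [(-0.088, array([-0.0023])), (-0.044, array([-0.0034])), (0.044, array([-0.0038])), (0.088, array([-0.0053]))]
[ 0  9 25 22  4 18  9  8  7  0 15 21 20  0  0  0  0  0  0 28 25 19  1 19
  7  9  6  0 17 19 10  2 18  5  7  5  3 17 15  5]
rings [ 0  0  0  0  0 67 48 41 28  0  0  0  0  0  0  0  0  0  0  0  0  0  0 54
 38 39 33  3  0  0  0  3 78 36 29 18  0  0  0  0]
handle [ 0.5918 -0.2714  0.04  ] [ 0.6634 -0.2459  0.049 ] ((0.6278714537620544, -0.25909918546676636), (0.07134042680263519, 0.015656448900699615), 9.724638938903809)
wrist comb [(-0.088, array([0.0003])), (-0.044, array([-0.0001])), (0.044, array([-0.0009])), (0.088, array([-0.0013]))]
[  0  51 112 126   0   8  12  12  38   0  81 113  98   0   0   0   0   0
  22 152 166 107   0  24  11  11   4  26 122 118  29  19  11  14  13   2
  77 122 115   9]
rings [  0   0   0   0   3  62  64  73  74   0   0   0   0   0   0   0   0   0
   0   0   0   0   0  97 116 114  90   0   0   0   0  54  82  80  77  13
   0   0   0   0]
handle [ 0.5957 -0.2723  0.04  ] [ 0.6644 -0.2478  0.0513] ((0.6301787495613098, -0.26032891869544983), (0.0684608742594719, 0.015093340538442135), 8.639100074768066)
```

View pics/w24.png

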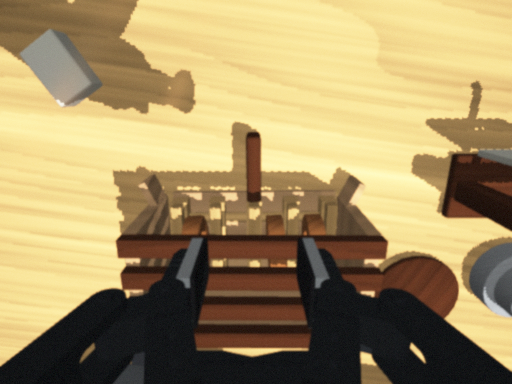

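Tray now home: comb fronts level with the mouth line (centre ≈ 49 mm in), square within ~1°, three rings upright. Now the tile.

```bash
python3 -m inch '[[0.5,[0,0,20],[0,0,0]],[0.5,[0,0,35],[0,0,0]],[0.5,[0,0,35],[0,0,0]],[0.5,[0,0,35],[0,0,0]],[0.5,[-1,0,35],[0,0,0]],[0.5,[-1,0,35],[0,0,0]],[0.5,[-1,0,35],[0,0,0]],[0.5,[-1,0,35],[0,0,0]]]'
python3 -m inch '[[0.5,[-1,0,35],[0,0,0]],[0.5,[0,0,4],[0,7,0]],[0.5,[0,0,0],[0,7,0]],[0.5,[0,0,0],[0,7,0]],[0.5,[0,0,0],[0,7,0]],[0.5,[0,0,0],[0,7,0]],[0.5,[0,0,0],[0,7,0]],[0.5,[0,0,0],[0,7,0]]]'
python3 -m inch '[[0.5,[0,0,0],[0,7,0]],[0.5,[0,0,0],[0,7,0]],[0.5,[0,0,0],[0,7,0]],[0.5,[0,0,0],[0,7,0]],[0.5,[0,0,0],[0,7,0]],[0.5,[0,0,0],[0,5.5,0]],[0.5,[0,0,0],[0,0,0]],[0.5,[0,0,0],[0,0,0]]]'
python3 - <<'E'
from h import *
plan([.5742,.0395,.175],[.989,.15,0])
c=cap("wrist","w25")
P=cloud(c).reshape(-1,3); P=P[~np.isnan(P).any(1)]
m=(P[:,2]>.131)&(P[:,2]<.145)&(P[:,0]>.54)&(P[:,0]<.61)&(abs(P[:,1]-.04)<.055)
q=P[m]; r=cv2.minAreaRect(q[:,:2].astype(np.float32)); print(len(q),np.median(q,0),(q.min(0)+q.max(0))/2,r)
E
```

```text
time_s: 50.72
tcp_pos: [0.581, 0.0036, 0.2525]
tool_rot: [-0.705, -0.05, 0.051, 0.705]
wrist_force: [1.0, -0.4, 0.3]
finger_gap: 0.499
time_s: 51.38
tcp_pos: [0.575, 0.0405, 0.2525]
tool_rot: [0.662, -0.249, 0.248, -0.662]
wrist_force: [-0.1, 1.5, -0.3]
finger_gap: 0.501
time_s: 52.05
tcp_pos: [0.5753, 0.0405, 0.2527]
tool_rot: [0.537, -0.461, 0.46, -0.537]
wrist_force: [-0.3, 0.0, 0.2]
finger_gap: 0.499
t 52.05 tcp [0.5753 0.0405 0.2527] gap 0.499 F [-0.3046  0.0084  0.2402]
tool x [ 0.153  -0.9882 -0.0003] y [-0.0013  0.0001 -1.    ] z [ 0.9882  0.153  -0.0013] q [-0.0665  0.1018  1.646   0.      1.3952 -0.2201]
shift mm cur axes [ 0.8052 77.6891 -1.1122]
1 turn deg [ 0.0731  0.1743 -0.0183] shift after turn [ 0.7839 77.6878 -1.2089]
-1 turn deg [  -0.0287 -179.8257   -0.1147] shift after turn [-0.7839 77.6878  1.2089]
1113 [0.5745 0.0407 0.1391] [0.575  0.0377 0.1367] ((0.5749841928482056, 0.03779830038547516), (0.00796049740165472, 0.08928628265857697), 8.43059253692627)
```

View pics/w25.png

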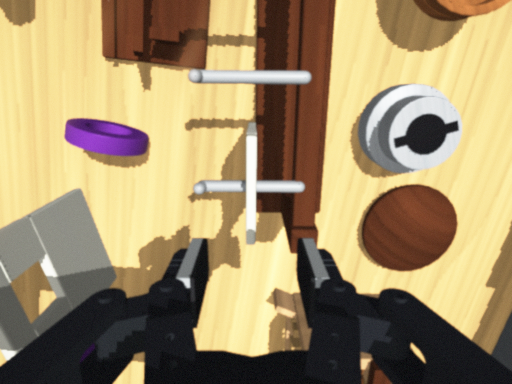

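```bash
python3 -m inch '[[0.4,[1,20,0],[0,0,0]],[0.4,[1,28,0],[0,0,0]],[0.4,[0,28,0],[0,0,0]],[0.4,[0,20,0],[0,0,0]],[0.4,[0,10,0],[0,0,0]],[0.4,[0,5,0],[0,0,0]],[0.4,[0,2,0],[0,0,0]],[0.4,[0,0,0],[0,0,0]]]'
python3 - <<'E'
from h import *
plan([.575,.0388,.138],[.989,.148,0])
E
```

```text
time_s: 52.77
tcp_pos: [0.5767, 0.0384, 0.141]
tool_rot: [-0.536, 0.46, -0.461, 0.537]
wrist_force: [-0.3, 0.2, -0.0]
finger_gap: 0.401
t 52.77 tcp [0.5767 0.0384 0.141 ] gap 0.401 F [-0.34    0.1712 -0.05  ]
tool x [ 0.1507 -0.9886  0.0003] y [ 0.001  -0.0001 -1.    ] z [0.9886 0.1507 0.001 ] q [-0.0699  0.2048  1.7487 -0.      1.187  -0.2212]
shift mm cur axes [-0.643   3.0473 -1.5793]
1 turn deg [-0.0579  0.1579  0.0154] shift after turn [-0.6378  3.0491 -1.578 ]
-1 turn deg [   0.0241 -179.8421    0.0909] shift after turn [0.6378 3.0491 1.578 ]
```

```bash
python3 -m inch '[[0.4,[0,2,-1],[0,0,0]],[0.4,[0,0,0],[0,0,0]],[0,[0,0,0],[0,0,0]],[0,[0,0,0],[0,0,0]],[0,[0,0,0],[0,0,0]],[0,[0,0,0],[0,0,0]],[0,[0,0,0],[0,0,0]],[0,[0,0,0],[0,0,0]]]'
python3 -m inch '[[0,[0,0,0],[0,0,0]],[0,[0,-8,0],[0,0,0]],[0,[0,-8,0],[0,0,0]],[0,[0,-6,0],[0,0,0]],[0,[0,0,0],[0,0,0]],[0,[0,0,0],[0,0,0]],[0,[0,0,0],[0,0,0]],[0,[0,0,0],[0,0,0]]]'
python3 - <<'E'
from h import *
plan()
c=cap("wrist","w26");s=cap("side","s26"); 
cv2.imwrite("pics/s26z.png",cv2.resize(s[0][90:250,160:360],None,fx=4,fy=3))
for n in "tile_c tile_foot".split():
    for r in finder.mark_of("side",n): print(n,round(r['conf'],2),np.array(r['xyz']))
E
```

```text
time_s: 53.43
tcp_pos: [0.5756, 0.0383, 0.1391]
tool_rot: [-0.536, 0.461, -0.461, 0.536]
wrist_force: [-1.5, 0.4, 6.5]
finger_gap: 0.073
time_s: 54.1
tcp_pos: [0.5747, 0.0383, 0.1598]
tool_rot: [0.536, -0.461, 0.461, -0.536]
wrist_force: [0.3, 0.3, -3.3]
finger_gap: 0.073
t 54.1 tcp [0.5747 0.0383 0.1598] gap 0.073 F [ 0.3052  0.3431 -3.3052]
tool x [ 0.1501 -0.9887 -0.0002] y [-0.0009  0.0001 -1.    ] z [ 0.9887  0.1501 -0.0009] q [-0.0703  0.1809  1.7384  0.      1.2232 -0.2209]
tile_c 0.89 [ 0.397  -0.0937  0.0853]
tile_c 0.86 [0.5755 0.0409 0.0971]
tile_c 0.56 [ 0.3594 -0.2592  0.0606]
tile_c 0.54 [ 0.5593 -0.4758  0.0109]
tile_foot 0.97 [ 0.3903 -0.0882 -0.0009]
tile_foot 0.92 [ 0.3621 -0.2546  0.0004]
tile_foot 0.69 [0.5731 0.0442 0.0354]
```

View pics/s26z.png

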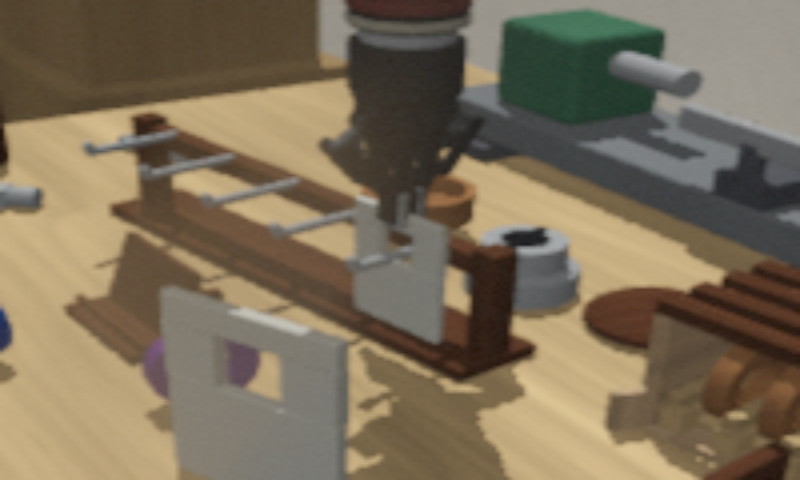

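Tile lifted ~21 mm, hanging true on the pads. Pull off the peg and raise.

```bash
python3 -m inch '[[0,[0,0,-10],[0,0,0]],[0,[0,0,-14],[0,0,0]],[0,[0,0,-14],[0,0,0]],[0,[0,0,-14],[0,0,0]],[0,[0,0,-8],[0,0,0]],[0,[0,0,0],[0,0,0]],[0,[0,-15,0],[0,0,0]],[0,[0,-25,0],[0,0,0]]]'
python3 -m inch '[[0,[0,-30,0],[0,0,0]],[0,[0,-30,0],[0,0,0]],[0,[0,-25,0],[0,0,0]],[0,[0,-15,0],[0,0,0]],[0,[0,0,0],[0,0,0]],[0,[0,0,0],[0,0,0]],[0,[0,0,0],[0,0,0]],[0,[0,0,0],[0,0,0]]]'
python3 - <<'E'
from h import *
rx=np.array([.9992,.039,0]); u=np.sin(np.radians(18))*rx+np.cos(np.radians(18))*np.array([0,0,1])
plan([.4635,.1856,.25],rx,-u)
c=cap("wrist","w27"); s=cap("side","s27"); 
cv2.imwrite("pics/s27z.png",cv2.resize(s[0][70:230,120:320],None,fx=4,fy=3))
for n in "rest rest_ledge".split():
    for r in finder.mark_of("side",n)[:1]: print(n,round(r['conf'],2),np.array(r['xyz']))
E
```

```text
time_s: 54.97
tcp_pos: [0.5141, 0.0295, 0.1979]
tool_rot: [0.537, -0.463, 0.459, -0.535]
wrist_force: [0.5, 0.2, -2.8]
finger_gap: 0.072
time_s: 55.63
tcp_pos: [0.515, 0.0294, 0.2981]
tool_rot: [0.537, -0.462, 0.46, -0.536]
wrist_force: [0.7, 0.1, -2.4]
finger_gap: 0.073
t 55.63 tcp [0.515  0.0294 0.2981] gap 0.073 F [ 0.6886  0.065  -2.404 ]
tool x [ 0.15   -0.9887 -0.0009] y [-0.0034  0.0004 -1.    ] z [ 0.9887  0.15   -0.0033] q [-0.096  -0.0715  1.7365  0.0001  1.4801 -0.2466]
shift mm cur axes [-162.136    48.3384  -27.3422]
1 turn deg [-17.7875   6.346    0.9641] shift after turn [-158.1082   59.7744  -28.304 ]
-1 turn deg [   1.4568 -171.581    26.8781] shift after turn [158.1082  59.7744  28.304 ]
rest 0.67 [0.4313 0.1887 0.0009]
rest_ledge 0.95 [0.424  0.1879 0.013 ]
```

View pics/s27z.png

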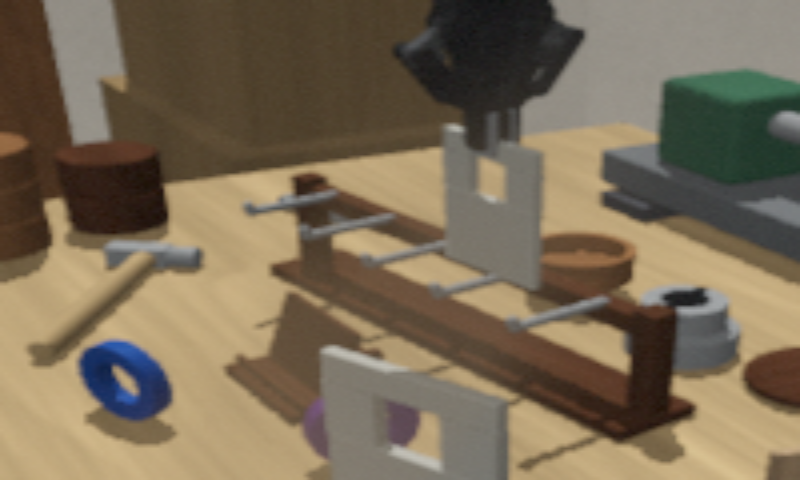

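View pics/w27.png

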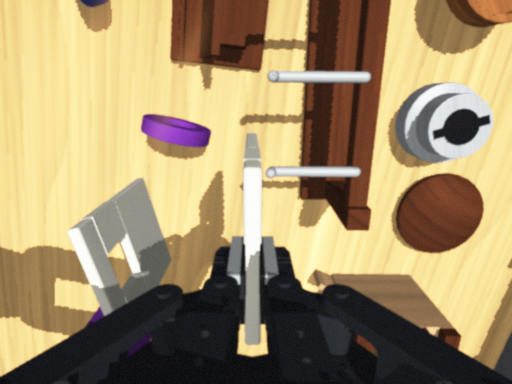

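```bash
python3 -m inch '[[0,[-20,0,-4],[0,0,0]],[0,[-30,0,-5],[0,0,0]],[0,[-32,0,-5],[0,0,0]],[0,[-32,0,-5],[0,0,0]],[0,[-30,0,-5],[0,0,0]],[0,[-18,0,-3],[0,0,0]],[0,[0,0,0],[0,0,0]],[0,[0,0,0],[0,0,0]]]'
python3 -m inch '[[0,[0,0,0],[-3,1,0.2]],[0,[0,0,0],[-4,1.5,0.2]],[0,[0,0,0],[-4,1.5,0.2]],[0,[0,0,0],[-4,1.5,0.2]],[0,[0,0,0],[-2.8,0.9,0.2]],[0,[0,0,0],[0,0,0]],[0,[0,0,0],[0,0,0]],[0,[0,0,0],[0,0,0]]]'
python3 - <<'E'
from h import *
rx=np.array([.9992,.039,0]); u=np.sin(np.radians(18))*rx+np.cos(np.radians(18))*np.array([0,0,1])
plan([.4635,.1856,.1283],rx,-u)
c=cap("wrist","w28"); s=cap("side","s28"); 
cv2.imwrite("pics/s28z.png",cv2.resize(s[0][70:230,120:320],None,fx=4,fy=3))
E
```

```text
time_s: 56.5
tcp_pos: [0.4644, 0.1861, 0.3]
tool_rot: [0.537, -0.46, 0.46, -0.537]
wrist_force: [0.1, -1.2, -1.2]
finger_gap: 0.074
time_s: 57.17
tcp_pos: [0.4651, 0.1847, 0.3001]
tool_rot: [0.582, -0.56, 0.409, -0.425]
wrist_force: [-0.3, 0.9, -2.2]
finger_gap: 0.076
t 57.17 tcp [0.4651 0.1847 0.3001] gap 0.076 F [-0.2996  0.9151 -2.1834]
tool x [ 0.0375 -0.9993  0.0001] y [-0.3046 -0.0115 -0.9524] z [ 0.9517  0.0356 -0.3048] q [0.1903 0.1216 1.5642 0.0472 1.762  0.1547]
shift mm cur axes [ -0.9357 164.1108  50.9168]
1 turn deg [-0.2517 -0.0857 -0.0226] shift after turn [ -0.9236 163.8852  51.6386]
-1 turn deg [  0.0354 179.9139  -0.3952] shift after turn [  0.9236 163.8852 -51.6386]
```

View pics/s28z.png

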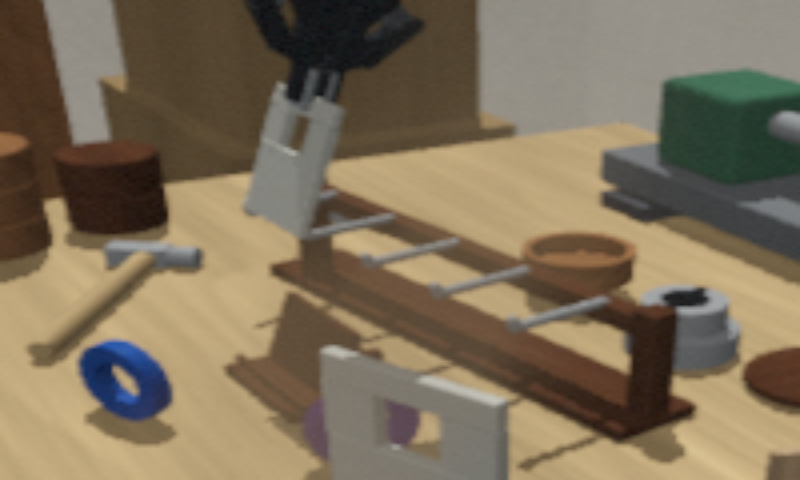

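View pics/w28.png

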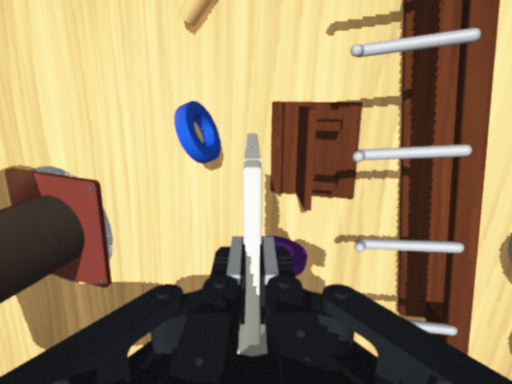

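Tile is tilted parallel to the backstop; rest at (320,150) in the wrist view. Remeasure rest and tile from here.

Run:
```python
from h import *
def ransac(Q,th=.0015,it=600):
    rng=np.random.default_rng(0);best=None
    for i in range(it):
        a=Q[rng.choice(len(Q),3,replace=False)]; n=np.cross(a[1]-a[0],a[2]-a[0]); l=np.linalg.norm(n)
        if l<1e-7: continue
        k=abs((Q-a[0])@(n/l))<th
        if best is None or k.sum()>best.sum(): best=k
    q=Q[best]; m=q.mean(0); n=np.linalg.svd(q-m,full_matrices=False)[2][2]; n*=-np.sign(n[0]); return q,m,n
for cam in ("wrist","side","scene"):
    c=cap(cam); P=cloud(c).reshape(-1,3); P=P[~np.isnan(P).any(1)]
    Q=P[(P[:,2]>.02)&(P[:,2]<.078)&(P[:,0]>.40)&(P[:,0]<.475)&(P[:,1]>.11)&(P[:,1]<.26)]
    if len(Q)>50:
        q,m,n=ransac(Q); ax=np.array([-n[0],-n[1]]);ax/=np.linalg.norm(ax); t=(q-m)@[-ax[1],ax[0],0]
        lean=np.arcsin(n[2]); f=m[:2]-ax*(m[2]-.01)*np.tan(lean)+np.array([-ax[1],ax[0]])*(np.percentile(t,1)+np.percentile(t,99))/2
        print(cam,'rest',len(q),'of',len(Q),'lean',np.degrees(lean),'yaw',np.degrees(np.arctan2(ax[1],ax[0])),'foot',f,'width',np.ptp(t))
    # tile
    T=P[(P[:,2]>.17)&(P[:,2]<.285)&(P[:,0]>.39)&(P[:,0]<.50)&(P[:,1]>.12)&(P[:,1]<.25)]
    if len(T)>50:
        q,m,n=ransac(T); ax=np.array([-n[0],-n[1]]);ax/=np.linalg.norm(ax); t=(q-m)@[-ax[1],ax[0],0]
        print(cam,'tile',len(q),'of',len(T),'n',n,'lean',np.degrees(np.arcsin(n[2])),'yaw',np.degrees(np.arctan2(ax[1],ax[0])),'mean',m,'min',q.min(0),'max',q.max(0),'w',np.ptp(t))
        s=manip.read_state(); Rm=R.from_quat(s['tool_rot']).as_matrix(); l=(q-s['tcp_pos'])@Rm*1000
        print('   tool-frame ext',np.percentile(l,1,0),np.percentile(l,99,0))
```

```text
wrist rest 780 of 1181 lean 17.881815792353446 yaw 2.160816071644906 foot [0.4328 0.1851] width 0.11030804934550113
wrist tile 372 of 372 n [-0.0432  0.999  -0.0061] lean -0.35171387544410954 yaw -87.52550431997322 mean [0.4467 0.2286 0.2491] min [0.4235 0.2265 0.1876] max [0.462  0.2296 0.2847] w 0.038524673388621436
   tool-frame ext [-44.4449  17.1523  -3.6437] [-42.9193 117.0174   4.1067]
side rest 255 of 314 lean 17.79483524353106 yaw 2.3379715692114362 foot [0.4313 0.1872] width 0.1123164901370367
side tile 495 of 629 n [-0.9502 -0.0341  0.3099] lean 18.0517040029968 yaw 2.0580273451729685 mean [0.4381 0.1819 0.2333] min [0.4224 0.1386 0.1881] max [0.4572 0.2327 0.2846] w 0.09398933413594796
   tool-frame ext [-46.6298  19.4128  -6.2401] [ 44.6054 118.4373  -3.2026]
scene rest 248 of 389 lean 17.90859551256996 yaw 1.2185086151669848 foot [0.4426 0.1885] width 0.1107814547288891
scene tile 487 of 717 n [-0.9456 -0.0127  0.3252] lean 18.978200467145008 yaw 0.7710410041168912 mean [0.4485 0.1882 0.2313] min [0.4308 0.1417 0.1835] max [0.468  0.2336 0.2847] w 0.09176128291235736
   tool-frame ext [-46.9518  15.516    3.5172] [ 42.0014 118.9957   8.7814]
```

```bash
python3 -m inch '[[0,[0,14,4],[0,0,0]],[0,[0,24,7],[0,0,0]],[0,[-1,28,9],[0,0,0]],[0,[0,28,9],[0,0,0]],[0,[0,22,7],[0,0,0]],[0,[0,16,5],[0,0,0]],[0,[0,8,3],[0,0,0]],[0,[0,0,0],[0,0,0]]]'
python3 - <<'E'
from h import *
rx=np.array([.9992,.039,0]); u=np.sin(np.radians(18))*rx+np.cos(np.radians(18))*np.array([0,0,1])
plan([.4635,.1856,.1283],rx,-u)
s=cap("side","s29"); 
cv2.imwrite("pics/s29z.png",cv2.resize(s[0][120:240,150:300],None,fx=5,fy=5)[:600,:800])
E
```

```text
time_s: 58.08
tcp_pos: [0.4625, 0.1862, 0.1518]
tool_rot: [0.583, -0.561, 0.408, -0.423]
wrist_force: [-1.5, -0.8, -1.8]
finger_gap: 0.069
t 58.08 tcp [0.4625 0.1862 0.1518] gap 0.069 F [-1.5201 -0.8173 -1.7515]
tool x [ 0.0383 -0.9993  0.0006] y [-0.3088 -0.0124 -0.951 ] z [ 0.9503  0.0362 -0.3091] q [0.1936 0.2442 1.7119 0.0474 1.4963 0.1445]
shift mm cur axes [ 0.5988 22.0769  8.2372]
1 turn deg [ 0.0042 -0.0507  0.0209] shift after turn [ 0.6141 22.0773  8.235 ]
-1 turn deg [ -0.0327 179.9493   0.0065] shift after turn [-0.6141 22.0773 -8.235 ]
```

View pics/s29z.png

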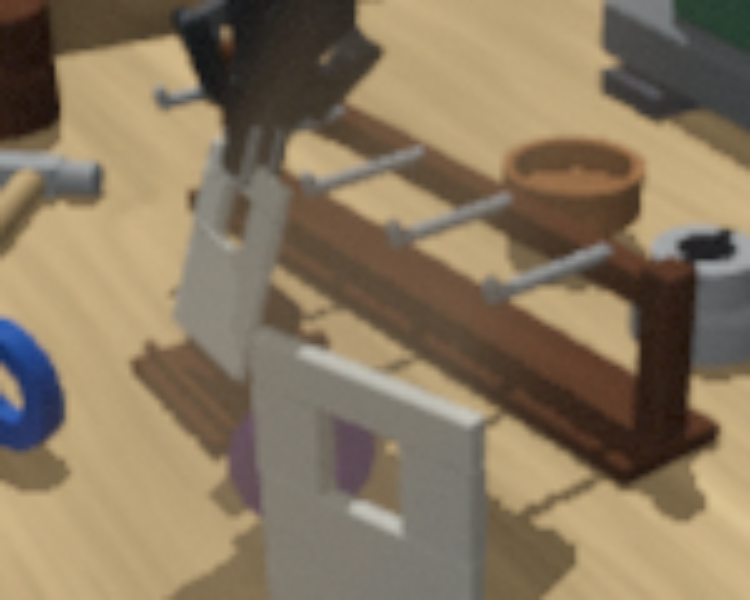

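Tile is just above the ledge, lined up with the backstop. Descend slowly.

```bash
python3 -m inch '[[0,[0,5,2],[0,0,0]],[0,[0,5,2],[0,0,0]],[0,[0,4,1],[0,0,0]],[0,[0,3,1],[0,0,0]],[0,[0,2,1],[0,0,0]],[0,[0,0,0],[0,0,0]],[0,[0,0,0],[0,0,0]],[0,[0,0,0],[0,0,0]]]'
python3 - <<'E'
from h import *
rx=np.array([.9992,.039,0]); u=np.sin(np.radians(18))*rx+np.cos(np.radians(18))*np.array([0,0,1])
plan([.4635,.1856,.1283],rx,-u)
E
```

```text
time_s: 58.8
tcp_pos: [0.4648, 0.1864, 0.1335]
tool_rot: [0.582, -0.56, 0.409, -0.424]
wrist_force: [-0.0, 0.2, -2.6]
finger_gap: 0.075
t 58.8 tcp [0.4648 0.1864 0.1335] gap 0.075 F [-0.0026  0.2005 -2.5825]
tool x [ 0.0379 -0.9993 -0.    ] y [-0.3055 -0.0116 -0.9521] z [ 0.9514  0.0361 -0.3057] q [0.1931 0.2683 1.7198 0.0476 1.4608 0.1427]
shift mm cur axes [0.7592 5.3501 0.319 ]
1 turn deg [-0.1963 -0.0602 -0.021 ] shift after turn [0.7576 5.3492 0.3366]
-1 turn deg [  0.0329 179.9396  -0.3082] shift after turn [-0.7576  5.3492 -0.3366]
```

```bash
python3 -m inch '[[0,[0,2,0],[0,0,0]],[0,[0,2,0],[0,0,0]],[0,[0,1,0],[0,0,0]],[0,[0,1,0],[0,0,0]],[0,[0,0,0],[0,0,0]],[0,[0,0,0],[0,0,0]],[0,[0,0,0],[0,0,0]],[0,[0,0,0],[0,0,0]]]'
python3 - <<'E'
from h import *
rx=np.array([.9992,.039,0]); u=np.sin(np.radians(18))*rx+np.cos(np.radians(18))*np.array([0,0,1])
plan([.4635,.1856,.1283],rx,-u)
s=cap("side","s30"); 
cv2.imwrite("pics/s30z.png",cv2.resize(s[0][120:240,150:300],None,fx=5,fy=5)[:600,:800])
E
```

```text
time_s: 59.47
tcp_pos: [0.4629, 0.1863, 0.1277]
tool_rot: [0.582, -0.56, 0.409, -0.424]
wrist_force: [-0.6, 0.5, -1.9]
finger_gap: 0.073
t 59.47 tcp [0.4629 0.1863 0.1277] gap 0.073 F [-0.6089  0.4794 -1.9019]
tool x [ 0.0379 -0.9993 -0.    ] y [-0.3056 -0.0116 -0.9521] z [ 0.9514  0.0361 -0.3058] q [0.1936 0.2716 1.728  0.0478 1.4495 0.1425]
shift mm cur axes [ 0.7625 -0.7596  0.3562]
1 turn deg [-0.1908 -0.0571 -0.0196] shift after turn [ 0.7631 -0.7606  0.3529]
-1 turn deg [  0.0308 179.9426  -0.2997] shift after turn [-0.7631 -0.7606 -0.3529]
```

View pics/s30z.png

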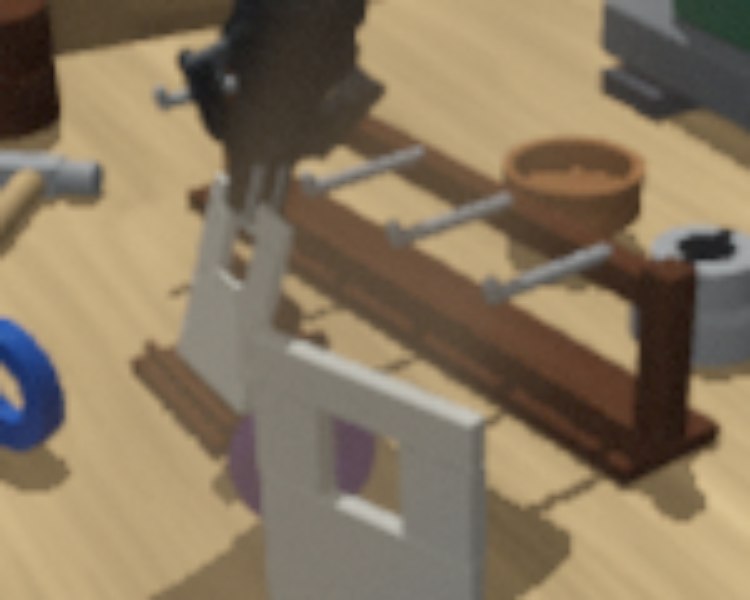

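Tile foot is on/just above the ledge behind the lip. A little more, then open.

```bash
python3 -m inch '[[0,[0,1,0],[0,0,0]],[0,[0,0.7,0],[0,0,0]],[0,[0,0,0],[0,0,0]],[0,[0,0,0],[0,0,0]],[0,[0,0,0],[0,0,0]],[0,[0,0,0],[0,0,0]],[0,[0,0,0],[0,0,0]],[0,[0,0,0],[0,0,0]]]'
python3 -m inch '[[0.1,[0,0,0],[0,0,0]],[0.13,[0,0,0],[0,0,0]],[0.16,[0,0,0],[0,0,0]],[0.2,[0,0,0],[0,0,0]],[0.25,[0,0,0],[0,0,0]],[0.25,[0,0,0],[0,0,0]],[0.25,[0,0,0],[0,0,0]],[0.25,[0,0,0],[0,0,0]]]'
python3 - <<'E'
from h import *
plan()
s=cap("side","s31"); 
cv2.imwrite("pics/s31z.png",cv2.resize(s[0][120:240,150:300],None,fx=5,fy=5)[:600,:800])
E
```

```text
time_s: 60.18
tcp_pos: [0.4628, 0.1863, 0.1265]
tool_rot: [0.582, -0.56, 0.409, -0.425]
wrist_force: [1.4, -1.4, 6.1]
finger_gap: 0.072
time_s: 60.85
tcp_pos: [0.4622, 0.1863, 0.1259]
tool_rot: [0.582, -0.561, 0.409, -0.424]
wrist_force: [-0.5, 0.2, 0.5]
finger_gap: 0.249
t 60.85 tcp [0.4622 0.1863 0.1259] gap 0.249 F [-0.5147  0.2076  0.5331]
tool x [ 0.0379 -0.9993 -0.    ] y [-0.3059 -0.0116 -0.952 ] z [ 0.9513  0.0361 -0.3061] q [0.1938 0.2727 1.7304 0.048  1.4463 0.1425]
```

View pics/s31z.png

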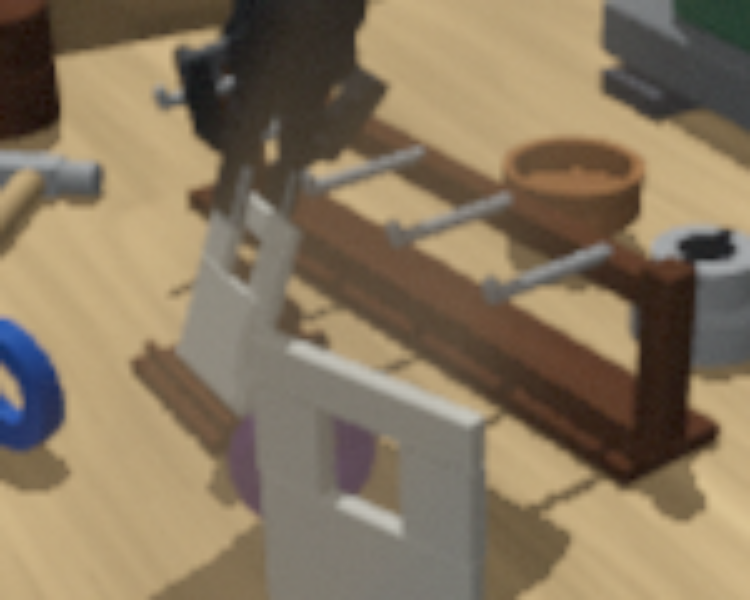

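The tile leans back on the rest; fingers are clear of it. Retreat along the tool axis.

```bash
python3 -m inch '[[0.3,[0,0,0],[0,0,0]],[0.3,[0,-6,0],[0,0,0]],[0.3,[0,-12,0],[0,0,0]],[0.3,[0,-22,0],[0,0,0]],[0.3,[0,-30,0],[0,0,0]],[0.3,[0,-30,0],[0,0,0]],[0.3,[0,-30,0],[0,0,0]],[0.3,[0,-20,0],[0,0,0]]]'
python3 -m inch '[[0.3,[0,0,0],[0,0,0]],[0.3,[0,0,0],[0,0,0]],[0.3,[0,0,0],[0,0,0]],[0.3,[0,0,0],[0,0,0]],[0.3,[0,0,0],[0,0,0]],[0.3,[0,0,0],[0,0,0]],[0.3,[0,0,0],[0,0,0]],[0.3,[0,0,0],[0,0,0]]]'
python3 - <<'E'
from chk import *
plan()
s=cap("side","s32"); c=cap("scene","c32"); w=cap("wrist","w32")
chk("side"); chk("scene")
for cam in ("side","scene","wrist"):
  for n in ("tile_c","tile_foot","rest_ledge","tray_c","chuck_c","jamchuck_c","lid_c","block_c"):
    print(cam,n,[(round(r['conf'],2),np.array(r['xyz']).round(3)) for r in finder.mark_of(cam,n) if r['conf']>.4])
P=cloud(s).reshape(-1,3); P=P[~np.isnan(P).any(1)]
T=P[(P[:,2]>.022)&(P[:,2]<.128)&(P[:,0]>.40)&(P[:,0]<.50)&(P[:,1]>.125)&(P[:,1]<.25)]
m=T.mean(0); n=np.linalg.svd(T-m,full_matrices=False)[2][2]; n*=-np.sign(n[0])
print('tile lean',np.degrees(np.arcsin(n[2])),'yaw',np.degrees(np.arctan2(-n[1],-n[0])),T.min(0),T.max(0),len(T))
E
```

```text
time_s: 61.57
tcp_pos: [0.51, 0.1882, 0.2734]
tool_rot: [0.581, -0.56, 0.41, -0.426]
wrist_force: [0.2, -0.1, -0.3]
finger_gap: 0.298
time_s: 62.23
tcp_pos: [0.5079, 0.188, 0.2683]
tool_rot: [0.582, -0.561, 0.408, -0.424]
wrist_force: [-0.0, -0.1, -0.1]
finger_gap: 0.301
t 62.23 tcp [0.5079 0.188  0.2683] gap 0.301 F [-0.0057 -0.0765 -0.0601]
tool x [ 0.0379 -0.9993  0.0002] y [-0.3066 -0.0118 -0.9518] z [ 0.9511  0.036  -0.3069] q [0.1825 0.2408 1.4882 0.0445 1.7213 0.1444]
side comb [(-0.088, array([-0.0028])), (-0.044, array([-0.0022])), (0.044, array([-0.0047])), (0.088, array([-0.0053]))]
[ 0  9 26 26  3 18  9  8  9  0 15 20 19  2  0  0  0  0  0 31 24 18  1 20
 10  8  6  0 20 16 10  1 20  6  9  5  2 16 19  5]
rings [ 0  0  0  0  0 64 48 42 29  0  0  0  0  0  0  0  0  0  0  0  0  0  1 58
 37 38 34  3  0  0  0  3 78 30 34 17  0  0  0  0]
handle [ 0.592  -0.2707  0.04  ] [ 0.6625 -0.2454  0.0493] ((0.6279575228691101, -0.2595312297344208), (0.07133714854717255, 0.01709168590605259), 9.903116226196289)
scene comb [(-0.088, array([0.0285])), (-0.044, array([0.0257])), (0.044, None), 
[... 1177 characters left out ...]
48, 0.213, 0.125]))]
scene chuck_c [(0.87, array([0.739, 0.099, 0.028]))]
scene jamchuck_c [(0.91, array([0.742, 0.26 , 0.029]))]
scene lid_c [(0.9, array([ 0.778, -0.017,  0.015]))]
scene block_c [(0.7, array([ 0.557, -0.476,  0.016]))]
wrist tile_c [(0.87, array([0.45 , 0.187, 0.066]))]
wrist tile_foot [(0.84, array([0.424, 0.183, 0.011])), (0.62, array([ 0.389, -0.091,  0.001]))]
wrist rest_ledge [(0.97, array([0.426, 0.186, 0.009])), (0.54, array([0.448, 0.187, 0.071]))]
wrist tray_c [(0.61, array([0.452, 0.188, 0.068]))]
wrist chuck_c []
wrist jamchuck_c []
wrist lid_c []
wrist block_c []
tile lean 19.84404498243477 yaw 6.245398467480105 [0.4215 0.1291 0.0221] [0.5    0.2323 0.1253] 625
```

View pics/s32.png

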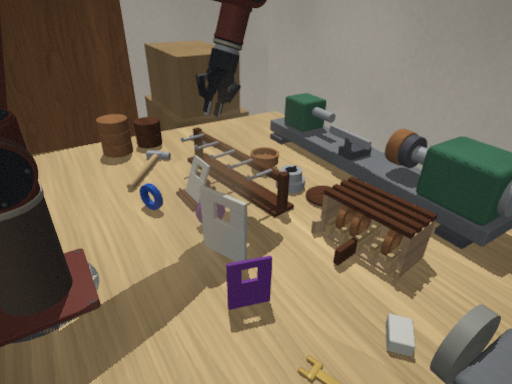

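View pics/c32.png

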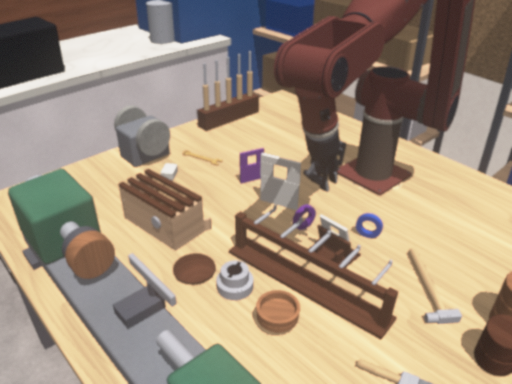

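Side view: tile leans on the rest at (198,178), rings at (342,215), (358,220), (391,240) in the cabinet, and the bystanders are in their places. Nothing touches the robot. Hand in.

Run:
```python
from cell import ticket
print(ticket.close_job())
```

```text
the job is handed in; nothing more can be done
None
```

The job is done and handed in at about 63 s of the 210 s. The hand-in returned no verdict.

- **Rings:** All three rings on the stand (the fifth peg was empty) stand on edge in slots y = -66, 22 and 66 mm. Their tops measured 93–95 mm, as they should.
- **Tray:** I pushed it in by its handle. The first push did not hold: after release the tray measured about 6 mm short and 5 mm to one side. I gripped it again and pushed until the back wall stopped it at about 22 N. After that it measured 46–49 mm in, where 50 is fully home and 41 is the least allowed. It was within about 2 mm of centre and 2° of square.
- **Tile:** I took the smaller white tile off its peg and stood it on the ledge, hole end up. Its foot is at about (0.424, 0.187, 0.01), within about 3 mm of the ledge's middle in the networks' readings. It leans back roughly 18–22°.
- **Bystanders:** The chuck, jam chuck, lid and block read within a few mm of where they started. The gripper stood clear of everything.

**Checks that disagreed:**
- The side camera read the tray about 3 mm less deep than the wrist camera. Both are within limits, but the side reading is the nearer to the 41 mm edge.
- One rough fit of the tile gave a yaw of 6° against the rest's 2°. It probably took in parts of the rest or stand, and it is still well inside the 14° allowed.
- In the last pictures the scene camera could not see into the cabinet, so the final tray check rests on the side camera alone.

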